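# Draw the specimen tray out from under the shelf and clip its brush into the rack

### The arm

A 6-joint arm with a two-finger parallel gripper is mounted at the origin on the work surface. World frame = base frame: x ahead of the robot, y to its left, z up, the work surface at z = 0. Lengths are in mm, angles in rad, forces in N, time in s.
With the tool pointing down it reaches from about 350 to 875 mm from the base axis. Payload 4.2 kg.
Tool frame: the origin (TCP) lies at the very end of the fingers, on their centre line; the grasp point (between the pads) lies 19 mm behind it; z points along the fingers, y is the line along which they close (so a half turn about z gives the same grasp; the last joint's range is limited). The gripper opens to 85 mm and grips with 20 to 120 N. Pads are 22 mm wide; open, the fingers measure 114 mm over their backs; the gripper's body (76 mm by 85 mm) begins 54 mm behind the grasp point. The pads swing forward as they close: fully open they stand 13 mm farther back than shut.
Start: joints at [-1.052, 0.385, 0.008, 0, -1.194, -0.259], TCP at [160.571, -604, 198.512] pointing down, gripper open.
Joint ranges: [-3.14, 3.14], [-1.21, 2.06], [-1.07, 1.41], [-3.16, 2.05], [-2.99, -0.16], [-3.1, 3.1]. Speed limits (rad/s): [2.79, 2.79, 3.14, 3.14, 3.14, 3.14].

### API

Orientations are given as a unit quaternion [x, y, z, w].
In Python, from bench import arm gives the robot as it stands.
- The arm moves only by the tool servo_tool, never from a script. Its argument "rows" is a list that holds one entry, the list of rows, each a list of 7 numbers: the finger opening in mm, from 0 to 85.4, then the shift along the tool's x, y, z in mm, then the turn, a rotation vector about the tool's x, y, z in rad. A call has 1 to 10 rows; each row is the pose to reach, as a shift and turn from the pose commanded when the call began, along the tool's axes at that moment; what a row does not reach only later rows make up. A row lasts 1/8 s, in which the tool goes at most 62.5 mm and 10.7 degrees, less where a joint would pass 70% of its speed; a pose out of reach is approached as far as the arm can. A call with a gripper value outside its range is refused whole. The fingers move at their own pace and stop on an object; the grip force is fixed at half the most. Time passes only in rows, so rows that repeat a pose let the fingers close. It gives the time, the measured TCP pose, the force, the opening and the grip force at its end, in the units of the state.
- arm.read_state(): the state, without advancing time (a new reading comes with each control period).
- arm.get_image(name): name is "scene" or "top"; returns the picture (480x640x3 uint8, red, green, blue); there is no depth.
- arm.camera_params(name): a dict with "intrinsics" (3x3 intrinsics, pixels), "R" (3x3) and "t" (3): a world point X has camera coordinates R X + t. Camera axes: x right, y down, z forward; pixel columns grow to the right and rows downward; lengths in mm; the calibration is good to about 2 mm. A picture is of the moment at which its call begins. camera_params takes no time and is no camera call.
- arm.job_done(): hands the job in; it is judged then, once.
The state is a dict: "clock": time; "joints": joint angles; "joint_vel": joint speeds; "joint_efforts": joint torques, N m; "position": TCP position; "ee_rot": TCP orientation; "contact_force": force on the tool from outside, world axes, zero at the start; "wrist_torque": the same for the moment, N m; "gripper_width": finger opening in mm; "grasp_force": force on a finger pad.
Only numpy, scipy, OpenCV 4.12 (cv2) and the standard library are available. Lean on these libraries where they do the work, as an engineer would, in place of code of your own. Each camera call takes 0.05 s, during which the arm holds its last target. There are 200 camera calls.

### The job

Reach under the front of the riser shelf, hook a fingertip behind the far lip of the specimen tray and drag the tray flat along the bench towards the robot until its lip is about 10 cm clear of the shelf. Then take the brush out of the tray and snap its handle sideways down into the one empty spring clip pair of the rack, fully home and with the middle of its handle midway between the two clips. Leave the specimens in the tray, do not knock over or shift the bottle and beaker, and let go of everything.

Things in the scene. Friction and masses are not known exactly. Their poses are not given: they have to be found in the camera images.
- tray_lip (a point): Middle of the top of the far lip of the bare-aluminium specimen tray. x points from the tray's low front to the lip, y along the lip, z up. The lip is a 6 mm thick roll (3 mm either side of this point) the whole 230 mm width of the tray, 50 mm above the bench, on a 4 mm wall. At the start it stands below the shelf's front edge (within 20 mm); nothing stands within 60 mm behind it.
- tray: The tray, 150 mm long (x) by 230 mm wide (y); origin at the centre of its underside on the bench, the lip's middle at [74, 0, 50] mm. Inner floor 6 mm, side walls 28 mm, front wall 22 mm above the bench. About 0.6 kg; it slides on low-friction runners.
- shelf_edge (a point): Middle of the lower front edge of the riser shelf, a fixed grey board 370 mm wide (y), 110 mm deep, 15 mm thick, its underside 170 mm above the bench. x points into the shelf, away from the robot, z up. A vertical gripper hits the board before it is behind the lip: reach in with the fingers pointing down and away from the robot, about 35 degrees off vertical.
- shelf: The same shelf, open at front and back; origin on the bench below its centre, axes as shelf_edge. Four thin legs at x = 0 and 42 mm, y = +-175 mm. On its board, from 30 mm behind the front edge, low boxes up to 50 mm high.
- brush_mid (a point): Centre of the handle of the brush in the tray: wooden handle 18 mm square, 120 mm long along y (+-60 mm); ferrule and black head up to 26 mm wide go on to y = -110 mm; 70 g; z up. It lies across the tray about 57 mm before the lip on two rests 10 mm wide and 10 mm high, near y = +-45 mm, this point 25 mm above the bench; the space beside the handle's middle is free.
- clip_seat (a point): Where brush_mid must be once the handle is home in the empty clip pair: 50 mm above the bench, 35 mm above the rack's board; y lies along the handle, z up. Two clips, each 12 mm wide along y, stand at y = +-40 mm; between them nothing stands above the board. A firm saddle in each stops the handle's underside 9 mm below this point.
- clip: The empty clip pair; origin on the rack's board, 35 mm below clip_seat. Slick sprung steel blades at x = +-11 mm flare to a mouth 32 mm wide 70 mm up, narrow to 12 mm wide 48 mm up, and give way sideways up to 10 mm. The handle is pressed straight down through them with about 10 N; over the last 4 mm they close and draw it home.
- rack: The fixed wooden board of the clip rack, 260 mm (x) by 120 mm (y), 15 mm thick; origin under its centre. Three clip pairs stand at x = -75, 0 and 75 mm in any order: the empty one, one holding a file and one holding a white brush, both with handles like the brush's and fixed there.
- mount1_mid (a point): Centre of one mounted specimen, a black disc 32 mm across and 20 mm high, standing in the front part of the tray on the head's side.
- mount2_mid (a point): Centre of the other mounted specimen, the same, on the other side of the tray's front.
- bottle: White plastic bottle, 56 mm across, 130 mm high, standing on the bench beyond the rack; origin at its base.
- beaker: Clear beaker, 66 mm across, 80 mm high, to the left of the tray; origin at its base.
Things that resemble listed ones, but are neither listed nor needed, are in the scene too. Leave any orange or yellow look-alike of the part that bears mount1_mid alone.

How it is judged:
By the outcome, as a careful person would: the job done as asked, in the order asked, and still so for the second after the job is handed in, with the robot touching nothing.
It also fails if it takes over 69 s, if anything falls off the work surface, if the arm or the gripper's body presses on something with over 40 N, if the wrist force passes 120 N, or if a joint passes its speed limit or range.

## Working session

There is one attempt and no reset: what is moved stays moved. The work goes in short steps, Python scripts to look and compute and a tool call to move; the robot and the scene stay as the last step left them, time stands still between calls to the robot, and variables do not carry over. Pictures are saved under pics/ and viewed, at most 10 in all, crops included, and the job is handed in when it is done.

Besides the shell and the picture viewer there is one more tool, called after "Call:" as name(argument=value, ...), one argument or row to a line, values as JSON. servo_tool: Moves the arm, as the interface text tells. Its arguments: {"type":"object","properties":{"rows":{"type":"array"}},"required":["rows"]}

```bash
mkdir -p pics; ls; cat > h.py <<'E'
import numpy as np, cv2
from bench import arm
from scipy.spatial.transform import Rotation as Rn
def save(name,fn,crop=None,scale=1):
    im=arm.get_image(name)[:,:,::-1]
    if crop: r0,r1,c0,c1=crop; im=im[r0:r1,c0:c1]
    if scale!=1: im=cv2.resize(im,None,fx=scale,fy=scale,interpolation=cv2.INTER_CUBIC)
    cv2.imwrite('pics/'+fn,im)
def ray(name,u,v,z):
    p=arm.camera_params(name);K=np.array(p['intrinsics']);R=np.array(p['R']);t=np.array(p['t'])
    d=R.T@np.linalg.solve(K,[u,v,1]);c=-R.T@t
    return c+d*(z-c[2])/d[2]
def proj(name,X):
    p=arm.camera_params(name);q=np.array(p['intrinsics'])@(np.array(p['R'])@np.array(X)+np.array(p['t']));return q[:2]/q[2]
def go(X,q):
    "shift and rotvec in current tool frame to reach X, quat q"
    s=arm.read_state();R0=Rn.from_quat(s['ee_rot'])
    return np.round(R0.inv().apply(np.array(X)-s['position']),1),np.round((R0.inv()*q).as_rotvec(),3)
E
python3 - <<'E'
from h import *
save('top','t0.png');save('scene','s0.png')
for n in('top','scene'):
    p=arm.camera_params(n);print(n,np.round(-np.array(p['R']).T@p['t']),np.round(p['R'],2).tolist())
s=arm.read_state();print(s)
E
```

```text
pics
top [ 499.  110. 1287.] [[-0.0, -1.0, 0.01], [-1.0, 0.0, -0.08], [0.08, -0.01, -1.0]]
scene [427. 499. 891.] [[-0.89, -0.45, 0.01], [-0.4, 0.78, -0.48], [0.21, -0.43, -0.88]]
{'clock': 0.1, 'joints': array([-1.05239533e+00,  3.85482767e-01,  6.76978331e-03, -4.03075586e-04,
       -1.19400961e+00, -2.58593707e-01]), 'joint_vel': array([ 0.00149831, -0.0003731 ,  0.002686  ,  0.00231073, -0.00057954,
       -0.00109674]), 'joint_efforts': array([-6.01793690e-04, -3.93317556e+01,  1.88928902e+01,  4.19795170e+00,
       -2.56423766e-03, -1.42535114e-06]), 'position': array([ 160.41065778, -603.46265059,  197.53675581]), 'ee_rot': array([-1.29464832e-01,  9.91583529e-01,  9.62318641e-04, -1.91463806e-04]), 'contact_force': array([-0.23637496,  0.31618556,  0.12346857]), 'wrist_torque': array([-0.09511244,  0.06254397, -0.02747821]), 'grasp_force': 0.0, 'gripper_width': 85.04308333203808}
```

View pics/t0.png

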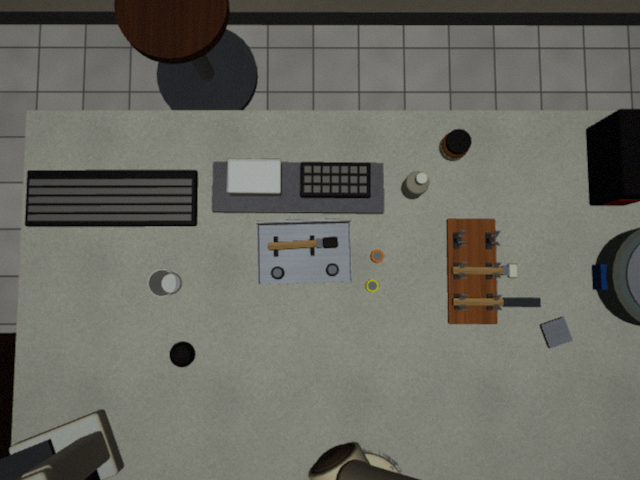

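View pics/s0.png

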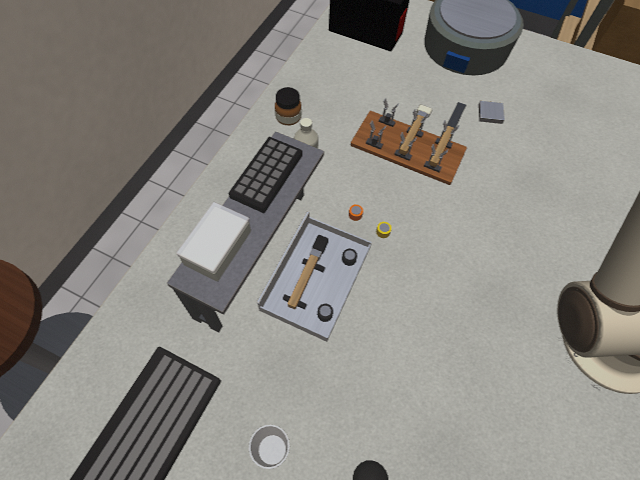

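Top view: the tray is at about (305,252) with its lip along row 222, and the brush handle runs (268,245)–(318,243) with its head at (331,242). The mounts are at (278,272) and (332,270), and the shelf front edge is at row 213. The rack is at (472,271), with its empty clip pair at (458,238)/(492,238). The beaker is at (164,283) and the bottle at (416,184).

Look-alikes: for the brush, the white brush (480,270) and the file (495,302) in the rack; for the mounts, the orange (377,256) and yellow (372,286) ones. For the tray, the slotted rack (112,198) is too dark. I choose the black-headed brush in the tray and will check it in a crop.

```bash
python3 - <<'E'
from h import *
a=arm.get_image('top')[:,:,::-1];cv2.imwrite('pics/c_full.png',a)
c1=cv2.resize(a[205:295,245:385],None,fx=5,fy=5,interpolation=cv2.INTER_CUBIC)[:,:]
c1=cv2.resize(a[205:295,245:375],None,fx=4,fy=4,interpolation=cv2.INTER_CUBIC)
c2=cv2.resize(a[215:330,440:545],None,fx=2.5,fy=2.5,interpolation=cv2.INTER_CUBIC)
o=np.zeros((360,790,3),np.uint8);o[:,:520]=c1;o[:c2.shape[0],525:525+c2.shape[1]]=c2
cv2.imwrite('pics/c1.png',o)
for n,u,v,z in [('lipL',258.5,222,50),('lipR',350,222,50),('shelfL',213,213,185),('shelfR',383,213,185),('hL',268,245.5,25),('hR',318,243,25),('clipL',458,238,60),('clipR',492,238,60),('rackTL',447.5,219.5,15),('rackTR',495.5,219.5,15),('rackBL',447.5,324,15),('rackBR',497,323,15),('beaker',164,283,40),('bottle',416,184,65)]:
    print(n,np.round(ray('top',u,v,z),1))
E
```

```text
lipL [653.7 250.4  50. ]
lipR [653.3  30.1  50. ]
shelfL [656.5 332.7 185. ]
shelfR [655.7 -32.3 185. ]
hL [598.9 229.6  25. ]
hR [604.8 107.3  25. ]
clipL [ 613.  -227.1   60. ]
clipR [ 612.8 -308.7   60. ]
rackTL [ 663.4 -214.6   15. ]
rackTR [ 663.1 -334.2   15. ]
rackBL [ 406.3 -208.4   15. ]
rackBR [ 408.2 -329.8   15. ]
beaker [508.2 476.7  40. ]
bottle [ 742.8 -128.1   65. ]
```

View pics/c1.png

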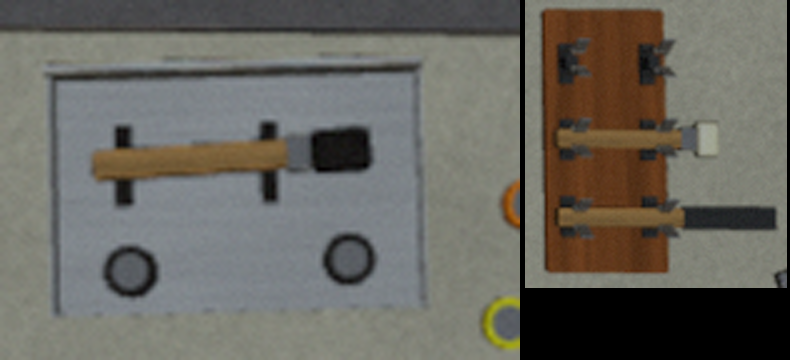

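Confirmed: the brush in the tray has a wooden handle and black head, both rests show, and the tray is yawed about +0.02. The empty clip pair is the far one in the rack. The lip is at about (654,142,50) and the shelf edge at x≈657. I'll reach in tilted 40° along the tool axis.

```bash
cat >> h.py <<'E'
def tilt(a,yaw=0):
    a=np.radians(a);c,s=np.cos(a),np.sin(a)
    return Rn.from_euler('z',yaw)*Rn.from_matrix(np.array([[-c,0,s],[0,1,0],[-s,0,-c]]))
E
python3 - <<'E'
from h import *
print(go([590,142,250],tilt(40)))
E
```

```text
(array([-606.6,  610.4,  -51.4]), array([ 0.092, -0.694,  0.248]))
```

Call:
servo_tool(
  rows=[
    [[0,-200,200,-80,0,0,0],[0,-607,610,-51,0.092,-0.694,0.248],[0,-607,610,-51,0.092,-0.694,0.248],[0,-607,610,-51,0.092,-0.694,0.248],[0,-607,610,-51,0.092,-0.694,0.248],[0,-607,610,-51,0.092,-0.694,0.248],[0,-607,610,-51,0.092,-0.694,0.248],[0,-607,610,-51,0.092,-0.694,0.248],[0,-607,610,-51,0.092,-0.694,0.248],[0,-607,610,-51,0.092,-0.694,0.248]],
  ],
)

```text
clock: 1.4
position: [411.6, -172.0, 227.8]
ee_rot: [0.007, 0.943, -0.011, 0.333]
contact_force: [-0.5, -1.4, -0.7]
gripper_width: 0.1
grasp_force: 0.0
```

Call:
servo_tool(
  rows=[
    [[0,0,0,0,0,0,0]],
  ],
)

```text
clock: 1.52
position: [410.5, -171.6, 226.3]
ee_rot: [0.005, 0.943, -0.01, 0.332]
contact_force: [-0.7, -0.3, -1.5]
gripper_width: 0.0
grasp_force: 0.0
```

```bash
python3 - <<'E'
from h import *
s=arm.read_state();print(s['position'],s['gripper_width'],s['clock'])
print(go([594,142,154],tilt(40)))
E
```

```text
[ 410.5213052  -171.64610876  226.33255107] 0.024364277960819535 1.525
(array([-97. , 317.7, 164. ]), array([-0.023, -0.022, -0.002]))
```

Call:
servo_tool(
  rows=[
    [[0,-97,318,164,-0.02,-0.02,0],[0,-97,318,164,-0.02,-0.02,0],[0,-97,318,164,-0.02,-0.02,0],[0,-97,318,164,-0.02,-0.02,0],[0,-97,318,164,-0.02,-0.02,0],[0,-97,318,164,-0.02,-0.02,0],[0,-97,318,164,-0.02,-0.02,0],[0,-97,318,164,-0.02,-0.02,0],[0,-97,318,164,-0.02,-0.02,0],[0,-97,318,164,-0.02,-0.02,0]],
  ],
)

```text
clock: 2.78
position: [608.7, 111.7, 205.0]
ee_rot: [-0.012, 0.954, 0.018, 0.299]
contact_force: [-0.7, -0.6, -0.0]
gripper_width: -0.3
grasp_force: 0.0
```

```bash
python3 - <<'E'
from h import *
s=arm.read_state();print(s['position'],s['clock'])
print(go([594,142,154],tilt(40)),go([690,142,39],tilt(40)))
save('scene','s1.png',(130,380,150,450),2.4)
E
```

```text
[608.68518049 111.73148078 205.04069485] 2.775
(array([40.9, 29.3, 34.8]), array([ 0.043, -0.09 ,  0.01 ])) (array([ 27.8,  22.9, 183.9]), array([ 0.043, -0.09 ,  0.01 ]))
```

View pics/s1.png

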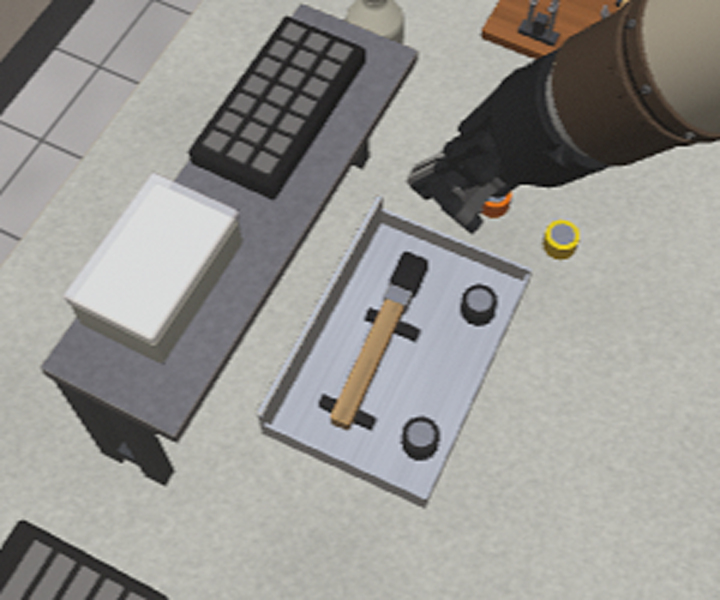

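The scene view shows the tray untouched, with lip ends at crop (380,200) and (262,420), i.e. pixels (308,213) and (259,305). The gripper is in front of the shelf, still moving in.

Call:
servo_tool(
  rows=[
    [[0,41,29,35,0.043,-0.09,0.01],[0,41,29,35,0.043,-0.09,0.01],[0,41,29,35,0.043,-0.09,0.01],[0,41,29,35,0.043,-0.09,0.01],[0,41,29,35,0.043,-0.09,0.01],[0,41,29,35,0.043,-0.09,0.01]],
  ],
)

```text
clock: 3.58
position: [603.2, 119.1, 202.4]
ee_rot: [-0.018, 0.955, 0.02, 0.297]
contact_force: [0.4, -0.5, 0.2]
gripper_width: 0.0
grasp_force: 0.0
```

```bash
python3 - <<'E'
from h import *
s=arm.read_state();print(s['position'],s['joints'],s['clock'])
for p in[(308.3,213.3),(259.2,305)]:print(ray('scene',*p,50))
# shelf front lower edge check in scene: crop (178,440),(415,55) is top front corner
for p in[(150+178/2.4,130+437/2.4),(150+415/2.4,130+50/2.4)]:print(ray('scene',*p,185),ray('scene',*p,170))
print(go([594,142,154],tilt(40)),go([690,142,39],tilt(40)))
E
```

```text
[603.23848792 119.08393934 202.39714534] [ 0.35812998  0.09352632 -0.83999103  1.25448494 -0.16054956 -3.09628305] 3.575
[655.15183142  36.12965331  50.        ]
[646.69483234 263.04841631  50.        ]
[655.5183717  336.50988157 185.        ] [660.3674916  333.04777409 170.        ]
[657.02998408 -29.36591067 185.        ] [661.9112297  -40.60383671 170.        ]
(array([34.6, 21.9, 35.7]), array([ 0.051, -0.095,  0.019])) (array([ 20.8,  14.2, 184.7]), array([ 0.051, -0.095,  0.019]))
```

The wrist ran to its near-straight limit (j5≈-0.16, j6≈-3.1). I'll back off to less tilt with radial yaw and collect joint readings, to see which tilt is reachable at the hook pose.

```bash
cat >> h.py <<'E'
import json
def log():
    s=arm.read_state();open('log.txt','a').write(json.dumps([list(map(float,s['joints'])),list(map(float,s['position'])),list(map(float,s['ee_rot']))])+'\n')
    print(np.round(s['position'],1),np.round(s['joints'],3),s['clock'])
E
python3 - <<'E'
from h import *
log();print(go([530,115,250],tilt(15,.21)))
E
```

```text
[603.2 119.1 202.4] [ 0.358  0.094 -0.84   1.254 -0.161 -3.096] 3.575
(array([ 33.4,   0.6, -80.8]), array([-0.043,  0.343, -0.162]))
```

Call:
servo_tool(
  rows=[
    [[0,33,1,-81,-0.04,0.34,-0.16],[0,33,1,-81,-0.04,0.34,-0.16],[0,33,1,-81,-0.04,0.34,-0.16],[0,33,1,-81,-0.04,0.34,-0.16],[0,33,1,-81,-0.04,0.34,-0.16],[0,33,1,-81,-0.04,0.34,-0.16],[0,33,1,-81,-0.04,0.34,-0.16],[0,33,1,-81,-0.04,0.34,-0.16]],
  ],
)

```text
clock: 4.58
position: [529.5, 114.8, 249.5]
ee_rot: [-0.103, 0.986, 0.012, 0.131]
contact_force: [-0.0, 0.4, 0.1]
gripper_width: 0.2
grasp_force: 0.0
```

```bash
python3 - <<'E'
from h import *
log();print(go([600,128,200],tilt(20,.21)))
E
```

```text
[529.5 114.8 249.5] [ 0.572  0.062 -0.363  0.122 -0.904 -2.   ] 4.575
(array([-56.3,  -1.4,  66.5]), array([-0.004, -0.085, -0.002]))
```

Call:
servo_tool(
  rows=[
    [[0,-56,-1,66,0,-0.085,0],[0,-56,-1,66,0,-0.085,0],[0,-56,-1,66,0,-0.085,0],[0,-56,-1,66,0,-0.085,0],[0,-56,-1,66,0,-0.085,0]],
  ],
)

```text
clock: 5.2
position: [600.0, 129.0, 202.4]
ee_rot: [-0.102, 0.979, 0.017, 0.174]
contact_force: [0.7, 0.5, 0.4]
gripper_width: 0.3
grasp_force: 0.0
```

```bash
cat > fk.py <<'E'
from h import *
from scipy.optimize import least_squares
D=[json.loads(l) for l in open('log.txt')]
D.append([[-1.0524,.38548,.00677,-.0004,-1.194,-.2586],[160.41,-603.46,197.54],[-.12946,.99158,.00096,-.00019]])
def fr(j,s4=1,s6=1):
    p=j[1]-j[2]
    return Rn.from_euler('z',j[0]),Rn.from_euler('y',p),Rn.from_euler('x',s4*j[3])*Rn.from_euler('y',-j[4])*Rn.from_euler('x',s6*j[5])
def fk(x,j,s4,s6):
    r0,a,b,e,L,h,c=x[:7];A,P,W=fr(j,s4,s6)
    v=np.array([r0+a*np.sin(j[1]),L,h+a*np.cos(j[1])])+P.apply([b,0,e])+(P*W).apply([c,0,0])
    return A.apply(v),A*P*W
E
cat > fit.py <<'E'
from fk import *
best=None
for s4 in(1,-1):
  for s6 in(1,-1):
    M=[fr(d[0],s4,s6) for d in D];T=[(A*P*W).inv()*Rn.from_quat(d[2]) for (A,P,W),d in zip(M,D)]
    m=Rn.concatenate(T).mean();print(s4,s6,[round(float((m.inv()*t).magnitude()),4) for t in T])
    f=lambda x:np.concatenate([np.subtract(fk(x,d[0],s4,s6)[0],d[1]) for d in D]+[(np.array(x)-[0,420,420,0,0,350,300])*1e-3])
    r=least_squares(f,[0,420,420,0,0,350,300]);print(np.round(r.x,1),np.round(np.abs(r.fun).max(),2))
    E=sum((m.inv()*t).magnitude() for t in T)
    if best is None or E<best[0]:best=(E,r.x.tolist(),s4,s6,m.as_quat().tolist())
json.dump(best[1:],open('fit.json','w'))
E
python3 - <<'E'
from h import *
log()
E
python3 fit.py
```

```text
[600.  129.  202.4] [ 0.534  0.185 -0.384  0.18  -0.676 -2.019] 5.2
1 1 [0.1415, 0.0564, 0.0639, 2.9835]
[ 298.6  491.8   83.9  110.4 -180.8 -108.   219.8] 45.62
1 -1 [2.0555, 0.2973, 0.1811, 0.4714]
[ 298.6  491.8   83.9  110.4 -180.8 -108.   219.8] 45.62
-1 1 [1.0025, 1.1902, 1.152, 1.6103]
[ 514.6  312.7 -101.3  193.7 -166.  -356.   -55. ] 53.23
-1 -1 [0.0, 0.0, 0.0, 0.0]
[ 514.6  312.7 -101.3  193.7 -166.  -356.   -55. ] 53.23
```

```bash
sed -i 's/r0,a,b,e,L,h,c=x\[:7\]/r0,a,b,e,L,h,c,ty,tz=x/; s/\[c,0,0\]/[c,ty,tz]/' fk.py
sed -i 's/\[0,420,420,0,0,350,300\]/[0,420,420,0,0,350,300,0,0]/g; s/in(1,-1)/in(-1,)/g' fit.py; python3 fit.py
python3 - <<'E'
from h import *
for l in open('log.txt'):
    d=json.loads(l);z=Rn.from_quat(d[2]).apply([0,0,1]);print(np.round(d[0],3),np.round(d[1]),np.round(z,3))
E
```

```text
-1 -1 [0.0, 0.0, 0.0, 0.0]
[  792.6   381.5  -503.7   507.   -306.7 -1660.5  -837.3   127.9   -89. ] 40.57
[ 0.358  0.094 -0.84   1.254 -0.161 -3.096] [603. 119. 202.] [ 0.566  0.05  -0.823]
[ 0.572  0.062 -0.363  0.122 -0.904 -2.   ] [530. 115. 250.] [ 0.256  0.051 -0.965]
[ 0.534  0.185 -0.384  0.18  -0.676 -2.019] [600. 129. 202.] [ 0.337  0.069 -0.939]
```

```bash
cat > fk.py <<'E'
from h import *
from scipy.optimize import least_squares
D=[json.loads(l) for l in open('log.txt')]
D.append([[-1.0524,.38548,.00677,-.0004,-1.194,-.2586],[160.41,-603.46,197.54],[-.12946,.99158,.00096,-.00019]])
def fk(x,j):
    a,b,o,h,c=x
    A=Rn.from_euler('z',j[0]);P=A*Rn.from_euler('y',j[1]-j[2]);W4=P*Rn.from_euler('x',-j[3]);W=W4*Rn.from_euler('y',-j[4])
    return A.apply([a*np.sin(j[1]),0,h+a*np.cos(j[1])])+W4.apply([b,o,0])+W.apply([c,0,0]),W*Rn.from_euler('x',-j[5])
M=Rn.concatenate([fk([0]*5,d[0])[1].inv()*Rn.from_quat(d[2]) for d in D]).mean()
r=least_squares(lambda x:np.concatenate([np.subtract(fk(x,d[0])[0],d[1]) for d in D]),[500,500,-150,245,300]);X=r.x
LO=np.array([-3.14,-1.21,-1.07,-3.16,-2.99,-3.1]);HI=np.array([3.14,2.06,1.41,2.05,-.16,3.1])
def ik(p,R,j0):
    def f(j):
        q,S=fk(X,j);return np.r_[(q-p)/100,((S*M).inv()*R).as_rotvec()]
    s=least_squares(f,j0,bounds=(LO,HI));return s.x,np.abs(s.fun).max()
E
python3 - <<'E'
from fk import *
print(np.round(X,1),np.abs(r.fun).max())
j=D[-2][0]
for al in(30,35,40):
  for yaw in(0,.2,-.3,-.6):
    for p in([600,128,150],[690,142,39],[590,142,39]):
      b=min((ik(p,tilt(al,yaw),[j[0]+d1,.6,-.5,q4,-.5,j[5]-q4]) for q4 in(0,1,-1,-2) for d1 in(0,-.3)),key=lambda z:z[1])
      print(al,yaw,p,np.round(b[0],2),round(b[1],3))
E
```

```text
[ 564.9  421.8 -159.8  160.6  330.5] 0.0019079055120982957
30 0 [600, 128, 150] [ 0.42  0.18 -0.83  1.17 -0.22 -3.1 ] 0.01
30 0 [690, 142, 39] [ 0.35  0.48 -0.65  1.21 -0.16 -3.1 ] 0.114
30 0 [590, 142, 39] [-0.03  0.38 -0.74 -3.16 -0.16  1.61] 0.089
30 0.2 [600, 128, 150] [ 0.45  0.18 -0.79  0.85 -0.16 -2.63] 0.011
30 0.2 [690, 142, 39] [ 0.44  0.49 -0.48  0.29 -0.16 -2.07] 0.077
30 0.2 [590, 142, 39] [ 0.51  0.37 -0.62  0.11 -0.16 -1.95] 0.118
30 -0.3 [600, 128, 150] [ 0.58  0.23 -0.67  0.79 -0.49 -3.1 ] 0.072
30 -0.3 [690, 142, 39] [ 0.48  0.51 -0.54  0.84 -0.36 -3.1 ] 0.141
30 -0.3 [590, 142, 39] [-0.03  0.38 -0.74 -3.16 -0.16  1.36] 0.151
30 -0.6 [600, 128, 150] [ 0.62  0.3  -0.49  0.52 -0.73 -3.1 ] 0.161
30 -0.6 [690, 142, 39] [ 0.54  0.56 -0.36  0.56 -0.59 -3.1 ] 0.196
30 -0.6 [590, 142, 39] [ 0.61  0.44 -0.54  0.49 -0.55 -3.1 ] 0.262
35 0 [600, 128, 150] [ 0.41  0.18 -0.83  1.19 -0.21 -3.1 ] 0.093
35 0 [690, 142, 39] [-0.02  0.49 -0.56 -3.16 -0.16  1.61] 0.07
35 0 [590, 142, 39] [-0.03  0.38 -0.74 -3.14 -0.16  1.59] 0.017
35 0.2 [600, 128, 150] [ 0.46  0.18 -0.77  0.74 -0.16 
[... 641 characters left out ...]
0.49 -0.54 -3.06 -0.16  1.51] 0.007
40 0 [590, 142, 39] [-0.05  0.39 -0.76 -3.03 -0.28  1.5 ] 0.0
40 0.2 [600, 128, 150] [ 0.49  0.18 -0.68  0.34 -0.16 -2.14] 0.144
40 0.2 [690, 142, 39] [-0.03  0.49 -0.45 -2.67 -0.16  1.28] 0.091
40 0.2 [590, 142, 39] [-0.02  0.37 -0.57 -2.39 -0.16  0.99] 0.049
40 -0.3 [600, 128, 150] [-0.05  0.18 -0.75 -3.16 -0.16  1.41] 0.172
40 -0.3 [690, 142, 39] [-0.03  0.49 -0.56 -3.16 -0.16  1.38] 0.168
40 -0.3 [590, 142, 39] [-0.03  0.39 -0.79 -3.16 -0.29  1.38] 0.164
40 -0.6 [600, 128, 150] [ 0.63  0.29 -0.52  0.59 -0.71 -3.1 ] 0.302
40 -0.6 [690, 142, 39] [-0.03  0.49 -0.56 -3.16 -0.16  1.14] 0.345
40 -0.6 [590, 142, 39] [-0.03  0.37 -0.75 -3.16 -0.18  1.14] 0.317
```

FK now fits to microns. The tilted reach works with the wrist flipped (j4≈-3.1, tilt of at least 40°). I'll plan a joint-space flip and print it as rows.

```bash
cat >> fk.py <<'E'
def rows(J,g=0):
    "J joint path; print rows in chunks of 10 relative to each chunk start"
    P=[(q,S*M) for q,S in (fk(X,j) for j in J)]
    for k in range(1,len(P),10):
        q0,S0=P[k-1]
        print(json.dumps([[g]+[round(float(v)) for v in S0.inv().apply(q-q0)]+[round(float(v),2) for v in (S0.inv()*S).as_rotvec()] for q,S in P[k:k+10]]))
E
python3 - <<'E'
from fk import *
s=arm.read_state();A=np.array(s['joints'])
g0=[-.03,.3,-.6,-3.05,-.3,1.5]
for n,p in dict(hook=[693,145,39.5],pre=[591,145,149],pre2=[575,145,170],pull=[590,145,39.5]).items():
    for al in(43,46):
        j,e=ik(p,tilt(al),g0);print(n,al,np.round(j,3),round(e,4))
        if n=='pre2' and al==43:G=j
n=24;t=np.linspace(0,1,n+1)[:,None];J=A+(G-A)*t
for j in J[::3]:
    q,S=fk(X,j);print(np.round(q),np.round((S*M).apply([0,0,1]),2))
print(max((fk(X,J[i])[1].inv()*fk(X,J[i+1])[1]).magnitude() for i in range(n))*57.3)
rows(J)
E
```

```text
hook 43 [-0.031  0.499 -0.565 -3.055 -0.244  1.51 ] 0.0
hook 46 [-0.032  0.511 -0.609 -3.075 -0.353  1.531] 0.0
pre 43 [-0.023  0.175 -0.76  -3.16  -0.16   1.606] 0.0455
pre 46 [-0.029  0.174 -0.747 -3.097 -0.16   1.546] 0.0135
pre2 43 [-0.024  0.115 -0.789 -3.16  -0.16   1.606] 0.0767
pre2 46 [-0.024  0.113 -0.789 -3.16  -0.16   1.605] 0.0259
pull 43 [-0.04   0.403 -0.81  -3.071 -0.393  1.534] 0.0
pull 46 [-0.042  0.424 -0.851 -3.08  -0.508  1.546] 0.0
[600. 129. 202.] [ 0.34  0.07 -0.94]
[531. 142. 138.] [ 0.25  0.28 -0.93]
[481. 176. 104.] [ 0.27  0.46 -0.85]
[457. 215.  97.] [ 0.38  0.56 -0.74]
[460. 245. 107.] [ 0.53  0.56 -0.64]
[483. 254. 126.] [ 0.68  0.46 -0.58]
[516. 239. 145.] [ 0.77  0.3  -0.57]
[550. 201. 160.] [ 0.79  0.12 -0.61]
[575. 145. 169.] [ 0.74 -0.02 -0.68]
4.719811740916335
[[0, 30, 6, 16, -0.08, 0.02, -0.02], [0, 58, 15, 28, -0.15, 0.03, -0.04], [0, 83, 27, 38, -0.22, 0.03, -0.05], [0, 104, 41, 46, -0.29, 0.01, -0.06], [0, 121, 56, 52, -0.35, -0.02, -0.07], [0, 134, 71, 55, -0.4, -0.06, -0.07], [0, 144, 86, 57, -0.44, -0.11, -0.07], [0, 149, 101, 57, -0.47, -0.17, -0.06], [0, 151, 114, 57, -0.49, -0.23, -0.05], [0, 150, 126, 55, -0.49, -0.29, -0.04]]
[[0, -4, 9, 4, 0.01, -0.06, -0.0], [0, -11, 16, 6, 0.03, -0.12, -0.01], [0, -20, 20, 8, 0.06, -0.17, -0.01], [0, -30, 22, 9, 0.1, -0.22, -0.01], [0, -42, 20, 9, 0.15, -0.26, -0.01], [0, -54, 17, 7, 0.21, -0.29, -0.01], [0, -66, 10, 5, 0.27, -0.31, -0.0], [0, -78, 1, 1, 0.33, -0.32, 0.0], [0, -89, -10, -4, 0.39, -0.32, 0.01], [0, -99, -23, -10, 0.45, -0.32, 0.02]]
[[0, -10, -16, 3, 0.06, 0.02, -0.0], [0, -19, -33, 5, 0.11, 0.04, 0.0], [0, -26, -53, 7, 0.16, 0.07, 0.0], [0, -32, -74, 8, 0.2, 0.1, 0.0]]
```

```bash
python3 - <<'E'
from fk import *
s=arm.read_state();A=np.array(s['joints'])
g0=[-.03,.3,-.6,-3.05,-.3,1.5]
G,e=ik([616,145,116.5],tilt(46),g0);print(np.round(G,3),e,np.round(ik([695,145,40],tilt(46),g0)[0],2))
n=28;t=np.linspace(0,1,n+1)[:,None];J=A+(G-A)*t;J[:,1]-=.17*np.sin(np.pi*t[:,0])
for j in J[::4]:
    q,S=fk(X,j);print(np.round(q),np.round((S*M).apply([0,0,1]),2))
rows(J)
E
```

```text
[-0.036  0.27  -0.698 -3.012 -0.201  1.469] 5.115907697472721e-15 [-0.03  0.51 -0.6  -3.07 -0.35  1.53]
[600. 129. 202.] [ 0.34  0.07 -0.94]
[532. 145. 166.] [ 0.3   0.32 -0.9 ]
[489. 184. 156.] [ 0.37  0.51 -0.77]
[477. 225. 164.] [ 0.51  0.59 -0.63]
[495. 249. 175.] [ 0.66  0.54 -0.52]
[533. 244. 175.] [ 0.78  0.39 -0.5 ]
[579. 208. 156.] [ 0.8   0.18 -0.57]
[616. 145. 117.] [ 0.72 -0.   -0.69]
[[0, 21, 4, 5, -0.07, 0.01, -0.02], [0, 41, 11, 9, -0.13, 0.0, -0.03], [0, 58, 19, 11, -0.19, -0.01, -0.04], [0, 72, 29, 12, -0.25, -0.04, -0.05], [0, 85, 41, 13, -0.31, -0.07, -0.06], [0, 95, 53, 12, -0.36, -0.11, -0.07], [0, 102, 65, 11, -0.4, -0.15, -0.08], [0, 107, 77, 9, -0.44, -0.2, -0.08], [0, 110, 89, 7, -0.46, -0.25, -0.08], [0, 111, 100, 5, -0.48, -0.3, -0.08]]
[[0, -2, 10, 3, -0.01, -0.05, -0.01], [0, -5, 18, 7, -0.01, -0.11, -0.01], [0, -10, 25, 10, -0.0, -0.16, -0.02], [0, -16, 30, 13, 0.01, -0.2, -0.02], [0, -22, 33, 17, 0.04, -0.25, -0.02], [0, -29, 33, 20, 0.07, -0.29, -0.02], [0, -37, 31, 23, 0.1, -0.32, -0.02], [0, -45, 27, 27, 0.15, -0.34, -0.02], [0, -52, 20, 30, 0.19, -0.36, -0.01], [0, -59, 11, 34, 0.24, -0.37, 0.0]]
[[0, -4, -10, 8, 0.05, -0.0, 0.0], [0, -7, -22, 16, 0.11, 0.01, 0.0], [0, -8, -36, 24, 0.16, 0.02, 0.0], [0, -9, -52, 31, 0.21, 0.04, 0.01], [0, -8, -70, 38, 0.26, 0.07, 0.01], [0, -5, -89, 45, 0.31, 0.11, 0.02], [0, -2, -109, 50, 0.36, 0.15, 0.02], [0, 4, -131, 55, 0.4, 0.19, 0.03]]
```

Call:
servo_tool(
  rows=[
    [[0,21,4,5,-0.07,0.01,-0.02],[0,41,11,9,-0.13,0.0,-0.03],[0,58,19,11,-0.19,-0.01,-0.04],[0,72,29,12,-0.25,-0.04,-0.05],[0,85,41,13,-0.31,-0.07,-0.06],[0,95,53,12,-0.36,-0.11,-0.07],[0,102,65,11,-0.4,-0.15,-0.08],[0,107,77,9,-0.44,-0.2,-0.08],[0,110,89,7,-0.46,-0.25,-0.08],[0,111,100,5,-0.48,-0.3,-0.08]],
  ],
)

```text
clock: 6.45
position: [478.8, 206.1, 159.4]
ee_rot: [-0.176, 0.905, 0.257, 0.289]
contact_force: [0.1, -0.3, -1.0]
gripper_width: 0.2
grasp_force: 0.0
```

Call:
servo_tool(
  rows=[
    [[0,-2,10,3,-0.01,-0.05,-0.01],[0,-5,18,7,-0.01,-0.11,-0.01],[0,-10,25,10,0,-0.16,-0.02],[0,-16,30,13,0.01,-0.2,-0.02],[0,-22,33,17,0.04,-0.25,-0.02],[0,-29,33,20,0.07,-0.29,-0.02],[0,-37,31,23,0.1,-0.32,-0.02],[0,-45,27,27,0.15,-0.34,-0.02],[0,-52,20,30,0.19,-0.36,-0.01],[0,-59,11,34,0.24,-0.37,0]],
  ],
)

```text
clock: 7.7
position: [534.6, 243.6, 175.5]
ee_rot: [-0.09, 0.861, 0.174, 0.469]
contact_force: [-1.1, -0.1, 0.3]
gripper_width: 0.1
grasp_force: 0.0
```

Call:
servo_tool(
  rows=[
    [[0,-4,-10,8,0.05,0,0],[0,-7,-22,16,0.11,0.01,0],[0,-8,-36,24,0.16,0.02,0],[0,-9,-52,31,0.21,0.04,0.01],[0,-8,-70,38,0.26,0.07,0.01],[0,-5,-89,45,0.31,0.11,0.02],[0,-2,-109,50,0.36,0.15,0.02],[0,4,-131,55,0.4,0.19,0.03],[0,4,-131,55,0.4,0.19,0.03]],
  ],
)

```text
clock: 8.82
position: [616.5, 143.8, 115.3]
ee_rot: [0.002, 0.921, -0.002, 0.39]
contact_force: [-0.2, 0.2, -0.2]
gripper_width: 0.1
grasp_force: 0.0
```

```bash
python3 - <<'E'
from h import *
log();print(go([616,145,116.5],tilt(46)),go([695,145,40],tilt(46)))
E
```

```text
[616.5 143.8 115.3] [-0.036  0.273 -0.711 -3.049 -0.217  1.503] 8.825
(array([-0.5,  1.2, -1.2]), array([-0.006, -0.001, -0.002])) (array([ -0.4,   1.9, 108.8]), array([-0.006, -0.001, -0.002]))
```

Flip done. Now I'll insert along the tool axis.

Call:
servo_tool(
  rows=[
    [[0,-1,1,20,0,0,0],[0,-1,1,40,0,0,0],[0,-1,2,60,0,0,0],[0,-1,2,75,0,0,0],[0,-1,2,90,0,0,0],[0,-1,2,100,0,0,0],[0,-1,2,109,0,0,0],[0,-1,2,109,0,0,0]],
  ],
)

```text
clock: 9.82
position: [695.7, 145.3, 39.4]
ee_rot: [0.002, 0.921, -0.002, 0.39]
contact_force: [0.5, -0.1, -0.3]
gripper_width: 0.2
grasp_force: 0.0
```

```bash
python3 - <<'E'
from h import *
log();s=arm.read_state();print(s['contact_force'])
R=tilt(46)
print(go([665,145,38],R),go([590,145,38],R))
save('scene','s2.png',(130,380,150,450),2.4)
E
```

```text
[695.7 145.3  39.4] [-0.027  0.514 -0.61  -3.101 -0.355  1.551] 9.825
[ 0.51229084 -0.11079898 -0.34153481]
(array([ 22.3,  -0.5, -21. ]), array([-0.006, -0.002, -0.001])) (array([ 74.5,  -0.9, -74.9]), array([-0.006, -0.002, -0.001]))
```

View pics/s2.png

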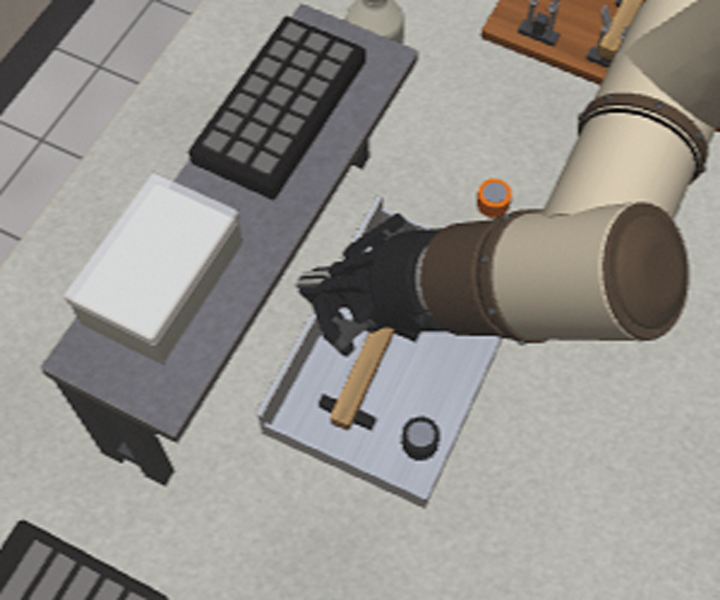

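The scene view shows the fingertips at crop (310,280) passing over the lip under the shelf edge. Nothing is touched and the forces are about 0. Now drag: first 30 mm, then a force check.

Call:
servo_tool(
  rows=[
    [[0,4,0,-4,0,0,0],[0,7,0,-7.2,0,0,0],[0,10,0,-10.3,0,0,0],[0,13,0,-13.4,0,0,0],[0,17,0,-17.6,0,0,0],[0,21,0,-21.7,0,0,0]],
  ],
)

```text
clock: 10.62
position: [664.8, 145.5, 39.9]
ee_rot: [0.002, 0.921, -0.002, 0.39]
contact_force: [-0.1, 1.3, 0.1]
gripper_width: 0.1
grasp_force: 0.0
```

```bash
python3 - <<'E'
from h import *
log()
a=arm.get_image('top')[205:295,245:385]
cv2.imwrite('pics/c2.png',cv2.resize(a[:,:,::-1],None,fx=4,fy=4))
E
```

```text
[664.8 145.5  39.9] [-0.029  0.485 -0.683 -3.103 -0.399  1.554] 10.625
```

View pics/c2.png

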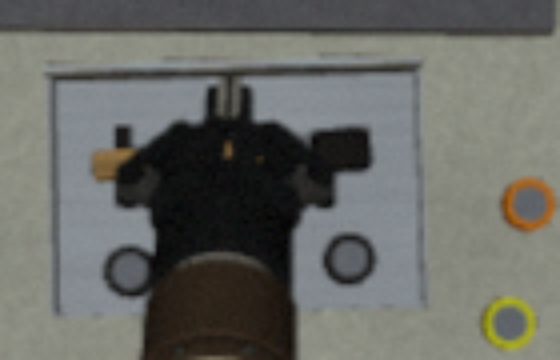

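```bash
python3 - <<'E'
from h import *
for p in([665,145,40],[654.5,145,50],[654,145,50],[644,145,60],[624,145,80],[656,145,170],[656,145,185]):
    u,v=proj('top',p);print(p,np.round([u,v],1),np.round([(u-245)*4,(v-205)*4]))
print(np.round(ray('top',245+228/4,205+68/4,50),1))
import cv2
a=cv2.imread('pics/c_full.png').astype(int);b=arm.get_image('top')[:,:,::-1].astype(int)
for r in range(217,227):print(r,a[r,302],b[r,302],b[r,290])
E
```

```text
[665, 145, 40] [302.4 217.8] [230.  51.]
[654.5, 145, 50] [302.3 221.6] [229.  66.]
[654, 145, 50] [302.3 221.8] [229.  67.]
[644, 145, 60] [302.2 225.4] [229.  82.]
[624, 145, 80] [302.  232.9] [228. 112.]
[656, 145, 170] [300.8 214. ] [223.  36.]
[656, 145, 185] [300.6 213. ] [222.  32.]
[653.5 145.8  50. ]
217 [124 135 135] [129 142 141] [128 138 138]
218 [121 131 130] [131 141 140] [125 137 136]
219 [112 125 122] [115 129 128] [114 125 125]
220 [129 129 125] [135 133 130] [138 138 130]
221 [124 126 125] [130 132 130] [148 147 140]
222 [72 78 77] [78 84 86] [105 108 107]
223 [42 46 46] [41 47 47] [51 55 55]
224 [111 105 102] [47 48 48] [93 92 91]
225 [140 133 128] [51 52 53] [136 130 123]
226 [141 135 130] [41 46 46] [146 140 135]
```

```bash
python3 - <<'E'
from h import *
a=cv2.imread('pics/c_full.png').astype(int);b=arm.get_image('top')[:,:,::-1].astype(int)
print((b-a).sum(2)[214:232,294:312])
c=arm.get_image('scene')[:,:,::-1]
cv2.imwrite('pics/s3.png',cv2.resize(c[190:290,240:380],None,fx=5.6,fy=5.6,interpolation=cv2.INTER_CUBIC))
for p in([665,145,40],[653,145,50],[644,145,60],[624,145,80]):
    u,v=proj('scene',p);print(p,np.round([(u-240)*5.6,(v-190)*5.6]))
E
```

```text
[[  16   13   27   10   18   22   33   25   24   29   30   29   19   29
    15   27   22   34]
 [  21   21   20   18   17    4   19   19   25   18   24   21   30   15
    14   25   23   18]
 [  22   36   23   12   29   23   23   31   16   35   19   17   15   31
    31   15   28   16]
 [  21   20   27   27   31   26   19   17   32   32   20   28   32   19
    35   16   17   20]
 [  26   18   18   38   11   19   18   19   29   29   22   36   38   28
    29   24   21   10]
 [  13    8   17   18   29   12   26   26   17   31   27   23   30   19
    18   23   20   20]
 [  12   27   20   24   27   25   20   17   18   27   22   18   25   19
    35   22   22    4]
 [  35   10   23   28   42   17   31   30   10   22   33   15   29   24
    25   36   19   29]
 [  20   26   14   13   22   11   11   19   22    8   17   21   15   27
    18    9   17    6]
 [  10   10   10    9    1    1    6    0   10    9   15   14    3    3
     9   11   16   18]
 [  28   12    9    2    3   -3  -55 -124 -192 -116  -51   -4   12   29
    28   22   31   22]
 [  26   17   37   33   37  -16 -102 -176 -291 -158  -90  -36   19    6
    19   10   25   18]
 [  31   28    1  -76 -103  -95  -91 -179 -276 -150 -133 -147 -126  -54
    24   41   28   28]
 [  33   14  -46 -245 -285 -187  -92 -177 -264 -123 -146 -251 -308 -191
   -46   33   44   26]
 [  24   22  -86 -363 -307 -208  -92 -172 -256 -132 -143 -273 -340 -249
   -81   24   24   18]
 [  23    6 -128 -346 -333 -192 -121 -202 -252 -141 -150 -284 -335 -262
   -80   14   11   36]
 [  33  -16 -148 -316 -298 -189 -125 -245 -268 -144 -159 -279 -332 -258
   -80   30   31   39]
 [  14  -11 -153 -335 -301 -203 -130 -237 -268 -140 -160 -302 -344 -249
   -82   13   23   27]]
[665, 145, 40] [225. 360.]
[653, 145, 50] [253. 361.]
[644, 145, 60] [274. 359.]
[624, 145, 80] [323. 356.]
```

View pics/s3.png

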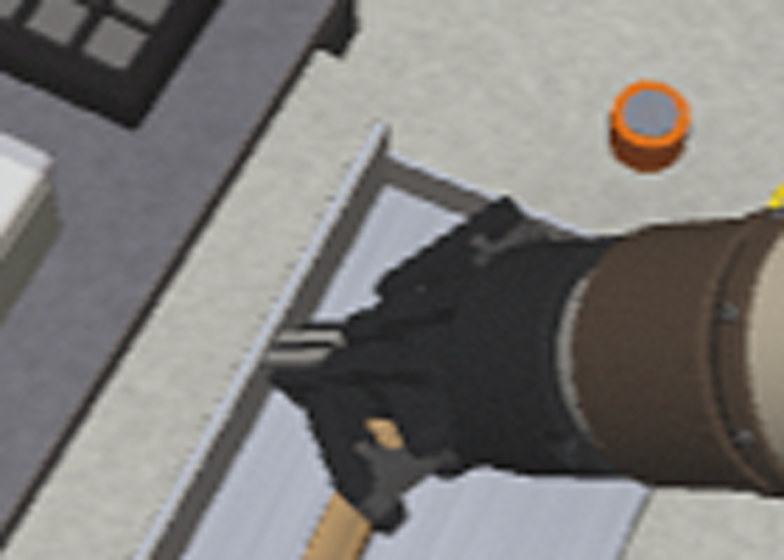

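```bash
python3 - <<'E'
from h import *
for z in(40,45,50,55,60,65,70):print(z,np.round(ray('top',302,223.7,z),1),np.round(ray('scene',240+268/5.6,190+343/5.6,z),1),np.round(ray('scene',150+298/2.4,130+280/2.4,z),1))
E
```

```text
40 [650.6 146.   40. ] [654.3 131.8  40. ] [684.7 135.2  40. ]
45 [650.  145.9  45. ] [653.  133.9  45. ] [683.1 137.3  45. ]
50 [649.4 145.8  50. ] [651.7 136.1  50. ] [681.6 139.4  50. ]
55 [648.8 145.6  55. ] [650.3 138.3  55. ] [680.1 141.6  55. ]
60 [648.2 145.5  60. ] [649.  140.4  60. ] [678.6 143.7  60. ]
65 [647.6 145.3  65. ] [647.7 142.6  65. ] [677.1 145.9  65. ]
70 [647.  145.2  70. ] [646.3 144.7  70. ] [675.6 148.   70. ]
```

Both views put the actual shut fingertip about 23 mm short of the TCP along the tool axis, at (648,145,57), so it passed over the lip and the tray has not moved. I'll go back over the lip and insert deeper.

```bash
python3 - <<'E'
from h import *
R=tilt(46)
for p in([664,145,55],[680,145,55],[710,145,26],[690,145,26]):print(go(p,R))
E
```

```text
(array([ -9.8,  -0.6, -11.4]), array([-0.006, -0.001, -0.001]))
(array([-21. ,  -0.5,   0.1]), array([-0.006, -0.001, -0.001]))
(array([-21. ,  -0.3,  41.8]), array([-0.006, -0.001, -0.001]))
(array([-7.1, -0.4, 27.5]), array([-0.006, -0.001, -0.001]))
```

Call:
servo_tool(
  rows=[
    [[0,-10,0,-11,0,0,0],[0,-15,0,-6,0,0,0],[0,-21,0,0,0,0,0],[0,-21,0,10,0,0,0],[0,-21,0,20,0,0,0],[0,-21,0,30,0,0,0],[0,-21,0,37,0,0,0],[0,-21,0,42,0,0,0],[0,-21,0,42,0,0,0]],
  ],
)

```text
clock: 11.95
position: [710.1, 145.3, 25.4]
ee_rot: [0.002, 0.921, -0.002, 0.39]
contact_force: [0.5, -0.2, -0.4]
gripper_width: -0.4
grasp_force: 0.0
```

Call:
servo_tool(
  rows=[
    [[0,4,0,-4.1,0,0,0],[0,8,0,-8.3,0,0,0],[0,11,0,-11.4,0,0,0],[0,14,0,-14.5,0,0,0],[0,18,0,-18.6,0,0,0],[0,22,0,-22.8,0,0,0]],
  ],
)

```text
clock: 12.7
position: [679.9, 145.2, 27.6]
ee_rot: [0.002, 0.92, -0.002, 0.392]
contact_force: [4.7, -0.8, 3.8]
gripper_width: -0.0
grasp_force: 3.2
```

```bash
cat >> h.py <<'E'
def mounts():
    "tray mount pixel centres (black rings) in top"
    g=cv2.cvtColor(arm.get_image('top'),cv2.COLOR_RGB2GRAY)
    return g
E
python3 - <<'E'
from h import *
log();s=arm.read_state();print(s['contact_force'])
a=cv2.imread('pics/c_full.png').astype(int);b=arm.get_image('top')[:,:,::-1].astype(int)
cv2.imwrite('pics/cb.png',b)
# front tray wall edge & lip in a side column
for c in(262,346):print(c,'was',a[216:228,c].sum(1)//3,'now',b[216:240,c].sum(1)//3)
E
```

```text
[679.9 145.2  27.6] [-0.028  0.526 -0.659 -3.106 -0.421  1.556] 12.7
[ 4.7449843  -0.82022024  3.77895422]
262 was [128 133 134 136 120 126 129  81  40 108 133 133] now [142 142 142 142 143 141 142 134 136 137 134 118 136 147 101  53 115 146
 139 139 139 140 139 143]
346 was [129 135 126 132 111  63  56 107 128 128 130 130] now [141 141 140 139 141 140 140 138 138 121 134 143  94  50 113 138 135 133
 137 140 136 136 136 135][ WARN:0@0.378] global loadsave.cpp:1063 imwrite_ Unsupported depth image for selected encoder is fallbacked to CV_8U.
```

It is hooked: the lip moved about 17 mm with roughly 5 N. Dragging another 81 mm.

Call:
servo_tool(
  rows=[
    [[0,6,0,-6.2,0,0,0],[0,12,0,-12.4,0,0,0],[0,18,0,-18.6,0,0,0],[0,24,0,-24.8,0,0,0],[0,30,0,-31,0,0,0],[0,36,0,-37.2,0,0,0],[0,42,0,-43.4,0,0,0],[0,48,0,-49.6,0,0,0],[0,53,0,-54.8,0,0,0],[0,56,0,-58,0,0,0]],
  ],
)

```text
clock: 14.0
position: [599.1, 145.7, 27.6]
ee_rot: [0.002, 0.92, -0.002, 0.392]
contact_force: [5.2, -0.1, 4.6]
gripper_width: 0.2
grasp_force: 3.5
```

```bash
python3 - <<'E'
from h import *
log();s=arm.read_state();print(s['contact_force'])
b=arm.get_image('top')[:,:,::-1]
o=np.zeros((400,784,3),np.uint8)
cv2.imwrite('pics/t3.png',cv2.resize(b[205:340,245:385],None,fx=4,fy=4,interpolation=cv2.INTER_CUBIC))
for c in(263,346):print(c,np.argmin(b[250:275,c].astype(int).sum(1))+250)
E
```

```text
[599.1 145.7  27.6] [-0.034  0.465 -0.848 -3.107 -0.549  1.562] 14.0
[ 5.15895071 -0.134176    4.61647808]
263 264
346 261
```

View pics/t3.png

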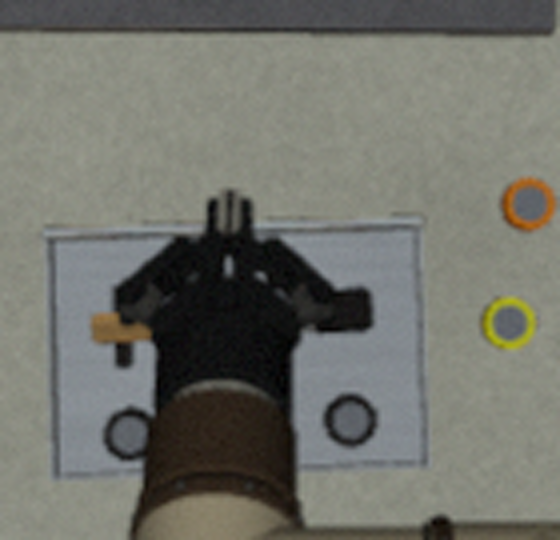

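Top view: the tray moved straight, lip at row 262 (about 97 mm clear of the shelf), with the brush and both mounts still inside. I'll unhook and lift out.

Call:
servo_tool(
  rows=[
    [[0,-3,0,3,0,0,0],[0,-7,0,7,0,0,0],[0,-20,0,-5,0,0,0],[0,-36,0,-21,0,0,0],[0,-52,0,-37,0,0,0],[0,-67,0,-52,0,0,0],[0,-67,0,-52,0,0,0]],
  ],
)

```text
clock: 14.92
position: [606.0, 146.2, 110.3]
ee_rot: [0.001, 0.921, -0.002, 0.39]
contact_force: [-0.3, -0.6, -0.3]
gripper_width: -0.0
grasp_force: 0.0
```

```bash
python3 - <<'E'
from fk import *
log();s=arm.read_state();print(s['contact_force'])
A=np.array(s['joints'])
G,e=ik([490,165,190],tilt(0,np.pi/2+.04),[.5,.1,-.4,.1,-1,-.6]);print(np.round(G,3),e)
n=30;t=np.linspace(0,1,n+1)[:,None];J=A+(G-A)*t;J[:,1]-=.2*np.sin(np.pi*t[:,0])
J[:,4]=A[4]+(G[4]-A[4])*t[:,0]**1.5
for j in J[::3]:
    q,S=fk(X,j);print(np.round(q),np.round((S*M).apply([0,0,1]),2))
rows(J)
E
```

```text
[606.  146.2 110.3] [-0.031  0.271 -0.745 -3.073 -0.247  1.525] 14.925
[-0.34660659 -0.6314035  -0.29607026]
[ 0.639  0.208 -0.267  0.    -1.096 -0.599] 6.72258693157346e-12
[606. 146. 110.] [ 0.72 -0.01 -0.7 ]
[586. 203. 149.] [ 0.79  0.13 -0.6 ]
[560. 249. 183.] [ 0.82  0.29 -0.5 ]
[529. 285. 208.] [ 0.78  0.45 -0.43]
[496. 310. 220.] [ 0.68  0.61 -0.41]
[464. 320. 218.] [ 0.53  0.71 -0.46]
[439. 313. 205.] [ 0.36  0.75 -0.56]
[425. 289. 186.] [ 0.19  0.69 -0.7 ]
[428. 252. 171.] [ 0.06  0.53 -0.85]
[450. 206. 170.] [-0.01  0.29 -0.96]
[490. 165. 190.] [ 0.  0. -1.]
[[0, -5, 20, -14, -0.04, -0.04, -0.04], [0, -10, 39, -28, -0.08, -0.09, -0.09], [0, -14, 56, -42, -0.13, -0.13, -0.13], [0, -17, 73, -56, -0.17, -0.17, -0.18], [0, -19, 88, -70, -0.22, -0.21, -0.23], [0, -20, 102, -85, -0.27, -0.25, -0.27], [0, -20, 115, -98, -0.32, -0.29, -0.32], [0, -19, 128, -112, -0.37, -0.32, -0.36], [0, -17, 138, -124, -0.42, -0.34, -0.41], [0, -13, 148, -136, -0.48, -0.36, -0.46]]
[[0, -3, 13, -6, -0.06, -0.01, -0.04], [0, -5, 24, -12, -0.12, -0.02, -0.08], [0, -4, 35, -18, -0.18, -0.02, -0.12], [0, -2, 44, -24, -0.24, -0.02, -0.16], [0, 3, 52, -30, -0.3, -0.0, -0.2], [0, 8, 57, -36, -0.37, 0.02, -0.24], [0, 15, 61, -41, -0.42, 0.05, -0.28], [0, 24, 63, -47, -0.48, 0.08, -0.32], [0, 33, 62, -52, -0.53, 0.13, -0.36], [0, 42, 60, -57, -0.58, 0.18, -0.39]]
[[0, 11, 2, -4, -0.05, 0.06, -0.02], [0, 23, 1, -8, -0.1, 0.12, -0.05], [0, 35, -2, -14, -0.14, 0.2, -0.07], [0, 47, -7, -20, -0.18, 0.27, -0.09], [0, 59, -15, -28, -0.21, 0.36, -0.1], [0, 69, -25, -36, -0.23, 0.45, -0.12], [0, 78, -38, -46, -0.25, 0.54, -0.14], [0, 84, -53, -56, -0.25, 0.63, -0.15], [0, 88, -70, -67, -0.25, 0.73, -0.17], [0, 88, -89, -79, -0.23, 0.83, -0.19]]
```

Call:
servo_tool(
  rows=[
    [[0,-5,20,-14,-0.04,-0.04,-0.04],[0,-10,39,-28,-0.08,-0.09,-0.09],[0,-14,56,-42,-0.13,-0.13,-0.13],[0,-17,73,-56,-0.17,-0.17,-0.18],[0,-19,88,-70,-0.22,-0.21,-0.23],[0,-20,102,-85,-0.27,-0.25,-0.27],[0,-20,115,-98,-0.32,-0.29,-0.32],[0,-19,128,-112,-0.37,-0.32,-0.36],[0,-17,138,-124,-0.42,-0.34,-0.41],[0,-13,148,-136,-0.48,-0.36,-0.46]],
  ],
)

```text
clock: 16.18
position: [517.2, 294.7, 210.7]
ee_rot: [-0.298, 0.789, 0.126, 0.522]
contact_force: [0.4, -0.5, -0.2]
gripper_width: -0.0
grasp_force: 0.0
```

Call:
servo_tool(
  rows=[
    [[0,-3,13,-6,-0.06,-0.01,-0.04],[0,-5,24,-12,-0.12,-0.02,-0.08],[0,-4,35,-18,-0.18,-0.02,-0.12],[0,-2,44,-24,-0.24,-0.02,-0.16],[0,3,52,-30,-0.3,0,-0.2],[0,8,57,-36,-0.37,0.02,-0.24],[0,15,61,-41,-0.42,0.05,-0.28],[0,24,63,-47,-0.48,0.08,-0.32],[0,33,62,-52,-0.53,0.13,-0.36],[0,42,60,-57,-0.58,0.18,-0.39]],
  ],
)

```text
clock: 17.42
position: [427.2, 298.2, 189.9]
ee_rot: [-0.589, 0.692, 0.215, 0.357]
contact_force: [0.6, 0.7, -0.0]
gripper_width: -0.4
grasp_force: 0.0
```

Call:
servo_tool(
  rows=[
    [[0,11,2,-4,-0.05,0.06,-0.02],[0,23,1,-8,-0.1,0.12,-0.05],[0,35,-2,-14,-0.14,0.2,-0.07],[0,47,-7,-20,-0.18,0.27,-0.09],[0,59,-15,-28,-0.21,0.36,-0.1],[0,69,-25,-36,-0.23,0.45,-0.12],[0,78,-38,-46,-0.25,0.54,-0.14],[0,84,-53,-56,-0.25,0.63,-0.15],[0,88,-70,-67,-0.25,0.73,-0.17],[50,88,-89,-79,-0.23,0.83,-0.19]],
  ],
)

```text
clock: 18.68
position: [490.6, 163.8, 186.8]
ee_rot: [0.722, -0.692, -0.001, 0.001]
contact_force: [-0.0, 0.8, -0.9]
gripper_width: 17.2
grasp_force: 0.0
```

```bash
python3 - <<'E'
from fk import *
log();s=arm.read_state()
A=np.array(s['joints'])
for n in('top','scene'):
    im=arm.get_image(n);cv2.imwrite(f'pics/{n}4.png',im[:,:,::-1])
    h=cv2.cvtColor(im,cv2.COLOR_RGB2HSV);m=cv2.inRange(h,(8,80,80),(25,255,255))
    k,l,st,ce=cv2.connectedComponentsWithStats(m)
    for i in range(1,k):
        if st[i,4]>25:print(n,st[i],np.round(ce[i],1))
E
```

```text
[490.6 163.8 186.8] [ 0.635  0.212 -0.269 -0.002 -1.092 -0.592] 18.675
top [ 447  219   57  105 4276] [472.4 272.4]
top [370 249  14  14  96] [376.5 255.6]
top [310 280   7   8  41] [313.5 283.3]
scene [575   0  25  40 273] [587.1  14.3]
scene [623   0  17  10 122] [632.2   3.4]
scene [557  16  24  28 381] [568.1  28.4]
scene [584  18  20  32 128] [592.2  38.3]
scene [ 362   68   85   63 3396] [403.7  98. ]
scene [275 102  26  14 163] [287.5 110.1]
scene [439 126  28  49 536] [452.3 149.7]
scene [398 194  68  20 366] [430.  201.3]
scene [  0 260  25  16  95] [ 11.5 266.5]
scene [  0 268  34  33 391] [ 16.5 284.2]
scene [334 274  28  57 507] [346.9 301.8]
scene [  0 288  33  29 288] [ 15.2 302.6]
scene [  0 308  29  25 231] [ 14.  319.5]
```

```bash
python3 - <<'E'
from h import *
def handle(n,f,roi):
    im=cv2.imread(f);h=cv2.cvtColor(im,cv2.COLOR_BGR2HSV);m=cv2.inRange(h,(8,80,60),(25,255,255))
    M=np.zeros_like(m);r=roi;M[r[0]:r[1],r[2]:r[3]]=m[r[0]:r[1],r[2]:r[3]]
    c=max(cv2.findContours(M,0,2)[0],key=cv2.contourArea);b=cv2.boxPoints(cv2.minAreaRect(c))
    b=b[np.argsort(b[:,1 if n=='scene' else 0])];e1,e2=b[:2].mean(0),b[2:].mean(0)
    p,q=ray(n,*e1,32),ray(n,*e2,32);print(n,f,np.round(e1,1),np.round(e2,1),np.round(p,1),np.round(q,1),'mid',np.round((p+q)/2,1),'yaw',round(float(np.arctan2(-(q-p)[0],(q-p)[1])),3),np.round(np.linalg.norm(p-q)))
handle('top','pics/c_full.png',(235,260,255,330))
handle('scene','pics/s0.png',(220,330,270,340))
handle('scene','pics/scene4.png',(265,345,310,380))
for c,(r0,r1) in {262:(224,264),346:(222,261)}.items():print(ray('top',c,r0,48)-ray('top',c,r1,48))
c=cv2.imread('pics/scene4.png');cv2.imwrite('pics/s5.png',cv2.resize(c[190:390,240:480],None,fx=3,fy=3,interpolation=cv2.INTER_CUBIC))
E
```

```text
top pics/c_full.png [268. 246.] [316.1 243.2] [597.2 228.9  32. ] [603.8 111.9  32. ] mid [600.5 170.4  32. ] yaw -3.085 117.0
scene pics/s0.png [314.2 255.6] [290.1 306.6] [602.9 112.7  32. ] [595.7 233.8  32. ] mid [599.3 173.2  32. ] yaw 0.06 121.0
scene pics/scene4.png [357.3 275.1] [336.  328.8] [505.3 112.8  32. ] [496.5 233.8  32. ] mid [500.9 173.3  32. ] yaw 0.073 121.0
[96.37299862  0.61193     0.        ]
[94.1922048  -0.68590793  0.        ]
```

View pics/s5.png

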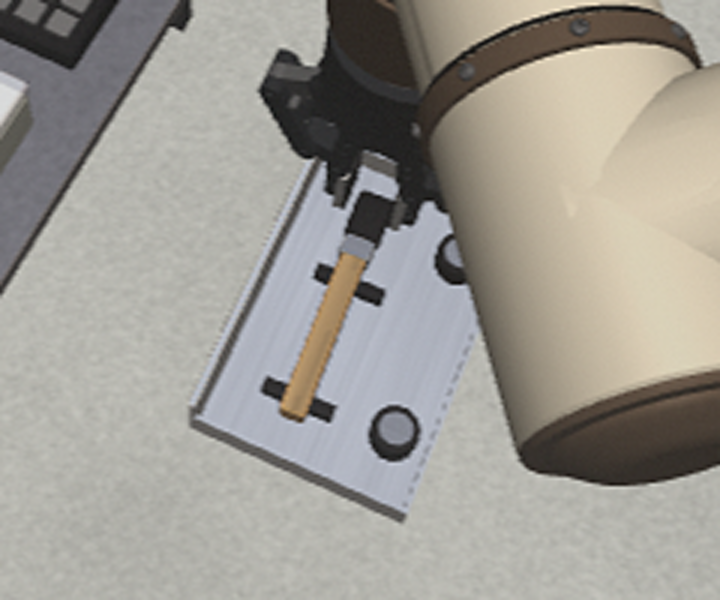

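The scene view shows the gripper upright above the tray, brush handle from crop (350,255) to (293,415), and fingertips near crop (337,205) and (400,228). I'll check the real fingertip height against the TCP.

```bash
python3 - <<'E'
from h import *
for dz in(0,10,20,30,40):
    u,v=proj('scene',[490.6,163.8,186.8+dz]);print(dz,np.round([(u-240)*3,(v-190)*3]))
print(arm.read_state()['gripper_width'],go([502,172,100],tilt(0,np.pi/2+.065)))
E
```

```text
0 [366. 228.]
10 [368. 221.]
20 [370. 213.]
30 [372. 205.]
40 [374. 197.]
31.843323049934362 (array([ -5.9, -11.3,  87.1]), array([ 0.001,  0.004, -0.021]))
```

Call:
servo_tool(
  rows=[
    [[50,0,0,0,0,0,0],[50,0,0,0,0,0,0],[50,0,0,0,0,0,0],[50,0,0,0,0,0,0]],
  ],
)

```text
clock: 19.27
position: [491.1, 164.8, 189.3]
ee_rot: [0.722, -0.692, -0.002, -0.003]
contact_force: [-0.2, 0.1, -0.5]
gripper_width: 49.8
grasp_force: 0.0
```

Call:
servo_tool(
  rows=[
    [[50,-6,-11,45,0,0,-0.02],[50,-6,-11,90,0,0,-0.02],[50,-6,-11,120,0,0,-0.02],[50,-6,-11,140,0,0,-0.02],[50,-6,-11,155,0,0,-0.02],[50,-6,-11,166,0,0,-0.02],[50,-6,-11,174,0,0,-0.02],[50,-6,-11,177,0,0,-0.02],[50,-6,-11,177,0,0,-0.02]],
  ],
)

```text
clock: 20.4
position: [502.4, 172.9, 12.5]
ee_rot: [0.729, -0.685, -0.002, -0.003]
contact_force: [0.3, -0.9, -0.0]
gripper_width: 49.8
grasp_force: 0.0
```

```bash
python3 - <<'E'
from h import *
log();print(go([502,172,10],tilt(0,np.pi/2+.065)),arm.read_state()['contact_force'])
im=arm.get_image('scene');cv2.imwrite('pics/s6.png',cv2.resize(im[230:350,280:420,::-1],None,fx=4,fy=4,interpolation=cv2.INTER_CUBIC))
E
```

```text
[502.4 172.9  12.5] [ 0.634  0.44  -0.45  -0.008 -0.675 -0.565] 20.4
(array([0.9, 0.5, 2.5]), array([-0.002,  0.007, -0.003])) [ 0.30550839 -0.9137133  -0.02551774]
```

Call:
servo_tool(
  rows=[
    [[50,1,0,3,0,0.005,0],[50,1,0,5,0,0.005,0],[50,1,0,6,0,0.005,0]],
  ],
)

```text
clock: 20.82
position: [502.3, 171.8, 6.2]
ee_rot: [0.729, -0.685, -0.0, -0.001]
contact_force: [0.8, 0.0, 0.0]
gripper_width: 49.7
grasp_force: 0.0
```

Call:
servo_tool(
  rows=[
    [[50,0,0,2,0,0,0],[50,0,0,3,0,0,0]],
  ],
)

```text
clock: 21.08
position: [502.3, 171.8, 3.2]
ee_rot: [0.729, -0.685, -0.0, -0.001]
contact_force: [-1.1, 0.7, -1.3]
gripper_width: 50.3
grasp_force: 0.0
```

Call:
servo_tool(
  rows=[
    [[50,0,0,2,0,0,0],[50,0,0,3,0,0,0]],
  ],
)

```text
clock: 21.32
position: [502.3, 171.7, 0.1]
ee_rot: [0.729, -0.685, -0.0, -0.001]
contact_force: [0.6, 0.2, -0.0]
gripper_width: 49.7
grasp_force: 0.0
```

Call:
servo_tool(
  rows=[
    [[50,0,0,2,0,0,0],[50,0,0,3,0,0,0]],
  ],
)

```text
clock: 21.58
position: [502.3, 171.8, -2.8]
ee_rot: [0.729, -0.685, -0.0, -0.001]
contact_force: [0.5, 0.4, -0.1]
gripper_width: 50.0
grasp_force: 0.0
```

Call:
servo_tool(
  rows=[
    [[50,0,0,2,0,0,0],[50,0,0,3,0,0,0]],
  ],
)

```text
clock: 21.82
position: [502.3, 171.8, -5.8]
ee_rot: [0.729, -0.685, -0.0, -0.001]
contact_force: [0.1, -0.3, 0.5]
gripper_width: 50.0
grasp_force: 0.0
```

Call:
servo_tool(
  rows=[
    [[50,0,0,2,0,0,0],[50,0,0,4,0,0,0]],
  ],
)

```text
clock: 22.08
position: [502.3, 171.8, -9.8]
ee_rot: [0.729, -0.685, -0.0, -0.001]
contact_force: [0.1, 0.3, -0.6]
gripper_width: 50.1
grasp_force: 0.0
```

```bash
python3 - <<'E'
from h import *
print(arm.read_state()['contact_force'])
im=arm.get_image('scene');cv2.imwrite('pics/s6.png',cv2.resize(im[225:345,285:425,::-1],None,fx=5,fy=5,interpolation=cv2.INTER_CUBIC))
for z in(-10,0,10,20,30):
  for dx in(-25,25):
    u,v=proj('scene',[502+dx,172,z]);print(z,dx,np.round([(u-285)*5,(v-225)*5]))
E
```

```text
[ 0.08311357  0.33927399 -0.59509878]
-10 -25 [356. 440.]
-10 25 [245. 388.]
0 -25 [359. 431.]
0 25 [247. 379.]
10 -25 [361. 423.]
10 25 [248. 370.]
20 -25 [363. 414.]
20 25 [250. 361.]
30 -25 [366. 406.]
30 25 [251. 352.]
```

View pics/s6.png

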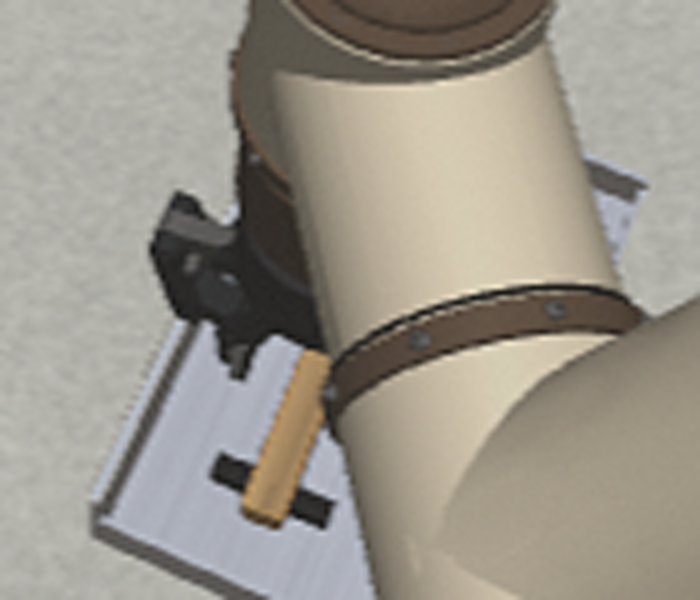

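The last view shows the far fingertip beside the handle at crop (240,378), i.e. still around z≈20, with no contact anywhere. I'll go a little deeper, then close.

Call:
servo_tool(
  rows=[
    [[50,0,0,2,0,0,0],[50,0,0,3,0,0,0]],
  ],
)

```text
clock: 22.38
position: [502.3, 171.8, -12.8]
ee_rot: [0.729, -0.685, -0.0, -0.001]
contact_force: [-0.0, -0.8, -0.1]
gripper_width: 50.1
grasp_force: 0.0
```

Call:
servo_tool(
  rows=[
    [[45,0,0,1,0,0,0],[30,0,0,1,0,0,0],[5,0,0,1,0,0,0],[5,0,0,1,0,0,0],[5,0,0,1,0,0,0],[5,0,0,1,0,0,0]],
  ],
)

```text
clock: 23.12
position: [502.6, 172.0, -13.4]
ee_rot: [0.729, -0.685, -0.0, -0.002]
contact_force: [0.5, 0.3, 2.8]
gripper_width: 16.4
grasp_force: 60.2
```

Call:
servo_tool(
  rows=[
    [[5,0,0,0,0,0,0],[5,0,0,0,0,0,0]],
  ],
)

```text
clock: 23.38
position: [502.6, 172.0, -13.4]
ee_rot: [0.729, -0.685, 0.0, -0.002]
contact_force: [-1.6, 0.4, 3.6]
gripper_width: 16.2
grasp_force: 60.4
```

The handle is gripped: width 16, 60 N. The fingertips are really about 19 mm short of the reported TCP, so the grip is at mid-handle. I'll lift, and fit the rack precisely from the saved images.

Call:
servo_tool(
  rows=[
    [[5,0,0,-6,0,0,0],[5,0,0,-16,0,0,0],[5,0,0,-40,0,0,0],[5,0,0,-80,0,0,0],[5,0,0,-130,0,0,0],[5,0,0,-180,0,0,0],[5,0,0,-190,0,0,0],[5,0,0,-190,0,0,0]],
  ],
)

```text
clock: 24.38
position: [501.7, 171.4, 176.7]
ee_rot: [0.729, -0.685, -0.0, -0.002]
contact_force: [0.4, -1.1, -1.9]
gripper_width: 16.1
grasp_force: 59.8
```

```bash
python3 - <<'E'
from h import *
log();print(arm.read_state()['gripper_width'],arm.read_state()['contact_force'])
for n,f in(('top','pics/c_full.png'),('scene','pics/s0.png')):
    im=cv2.imread(f);h=cv2.cvtColor(im,cv2.COLOR_BGR2HSV);m=cv2.inRange(h,(3,120,40),(14,255,255))
    m=cv2.morphologyEx(m,cv2.MORPH_CLOSE,np.ones((15,15)))
    if n=='top': m[:,:430]=0; m[:210]=0;m[340:]=0;m[:,520:]=0
    else: m[:,:330]=0;m[:90]=0;m[200:]=0;m[:,490:]=0
    c=max(cv2.findContours(m,0,1)[0],key=cv2.contourArea)
    b=cv2.approxPolyDP(cv2.convexHull(c),6,True)[:,0].astype(float);print(n,b.tolist())
    w=np.array([ray(n,*p,15) for p in b]);print(np.round(w[:,:2],1).tolist(),np.round(w.mean(0),1))
    # minAreaRect in world plane
    W=np.array([ray(n,*p[0],15)[:2] for p in c],np.float32);r=cv2.minAreaRect(W);print(r)
    # empty clips dark pixels, mid height
E
```

```text
[501.7 171.4 176.7] [ 6.350e-01  2.400e-01 -2.590e-01 -1.000e-03 -1.068e+00 -5.720e-01] 24.375
16.124093733943692 [ 0.36622541 -1.12155935 -1.88717063]
top [[494.0, 220.0], [496.0, 323.0], [450.0, 323.0], [447.0, 220.0]]
[[661.9, -330.4], [408.2, -327.4], [408.7, -214.6], [662.1, -213.3]] [ 535.2 -271.4   15. ]
((536.5176391601562, -270.5787353515625), (119.45050048828125, 256.5948791503906), 89.52271270751953)
scene [[369.0, 112.0], [464.0, 146.0], [450.0, 183.0], [351.0, 145.0]]
[[662.4, -322.8], [412.5, -326.1], [408.3, -205.2], [659.3, -203.9]] [ 535.6 -264.5   15. ]
((535.583740234375, -264.64373779296875), (126.88355255126953, 256.1600646972656), 89.57572174072266)
```

```bash
python3 - <<'E'
from h import *
for n,f in(('top','pics/c_full.png'),('scene','pics/s0.png')):
    im=cv2.imread(f);h=cv2.cvtColor(im,cv2.COLOR_BGR2HSV)
    m=cv2.inRange(h,(12,70,105),(25,200,255))
    if n=='top': k=np.zeros_like(m);k[255:315,445:515]=1
    else: k=np.zeros_like(m);k[95:180,380:470]=1
    m=cv2.morphologyEx(m*k,cv2.MORPH_CLOSE,np.ones((9,9)))
    for c in cv2.findContours(m,0,1)[0]:
        if cv2.contourArea(c)<60:continue
        b=cv2.boxPoints(cv2.minAreaRect(c));o=np.argsort(b[:,0] if n=='top' else b[:,1]);e=(b[o[:2]].mean(0),b[o[2:]].mean(0))
        p,q=(ray(n,*x,58) for x in e);print(n,np.round(e,1).tolist(),np.round(p,1),np.round(q,1),'mid',np.round((p+q)/2,1),np.linalg.norm(p-q).round(1))
# held handle
im=arm.get_image('scene');h=cv2.cvtColor(im,cv2.COLOR_RGB2HSV);m=cv2.inRange(h,(8,80,60),(25,255,255));k,l,st,ce=cv2.connectedComponentsWithStats(m)
for i in range(1,k):
    if st[i,4]>100 and 250<ce[i][0]<420 and ce[i][1]>200:print(st[i],ce[i])
print(proj('scene',[501.7,171.4,215]),proj('scene',[497.7,231.4,215]),proj('scene',[505.7,111.4,215]))
cv2.imwrite('pics/s7.png',im[:,:,::-1])
im=cv2.imread('pics/c_full.png');g=cv2.cvtColor(im,cv2.COLOR_BGR2GRAY);
m=((g<70)*255).astype(np.uint8);k=np.zeros_like(m);k[226:252,448:505]=1
k2,l,st,ce=cv2.connectedComponentsWithStats(m*k)
for i in range(1,k2):
    if st[i,4]>15:print('clip',st[i],np.round(ce[i],1),np.round(ray('top',*ce[i],45),1))
E
```

```text
top [[453.0, 285.0], [502.0, 285.0]] [ 501.1 -212.9   58. ] [ 500.7 -329.7   58. ] mid [ 500.9 -271.3   58. ] 116.8
scene [[428.1000061035156, 117.4000015258789], [409.20001220703125, 165.6999969482422]] [ 517.1 -331.1   58. ] [ 506.6 -174.4   58. ] mid [ 511.9 -252.8   58. ] 157.1
[383 202  66  21 323] [415.20433437 208.99690402]
[340 246  24  48 514] [351.71789883 270.33268482]
[355.8096498  259.81739931] [342.69179952 291.64156109] [368.02185513 230.19034993]
clip [ 448  226   51   26 1151] [472.6 238.6] [ 612.7 -266.6   45. ]
```

The neighbouring handles put the seat at about (610.5, -271, 50). Carrying the brush there.

```bash
python3 - <<'E'
from fk import *
s=arm.read_state();print(go([610.5,-271.2,150],tilt(0,np.pi/2)))
print(ik([610.5,-271.2,12],tilt(0,np.pi/2),[0,.5,-.4,0,-1,0]))
E
```

```text
(array([448.2, -81.9,  24.6]), array([0.   , 0.002, 0.062]))
(array([-1.76488335e-01,  6.24101681e-01, -9.08058881e-02,  4.31920731e-08,
       -8.55888132e-01,  1.76488217e-01]), np.float64(1.1368683772161603e-15))
```

Call:
servo_tool(
  rows=[
    [[5,30,-6,2,0,0,0.01],[5,75,-14,4,0,0,0.02],[5,130,-24,7,0,0,0.03],[5,185,-34,10,0,0,0.04],[5,240,-44,13,0,0,0.05],[5,295,-54,16,0,0,0.06],[5,350,-64,19,0,0,0.06],[5,400,-73,22,0,0,0.06],[5,435,-80,24,0,0,0.06],[5,448,-82,25,0,0,0.06]],
  ],
)

```text
clock: 25.68
position: [610.4, -272.2, 147.0]
ee_rot: [-0.707, 0.707, 0.003, -0.0]
contact_force: [-1.0, 1.0, -0.8]
gripper_width: 16.3
grasp_force: 59.8
```

Call:
servo_tool(
  rows=[
    [[5,0,0,0,0,0,0],[5,0,0,0,0,0,0]],
  ],
)

```text
clock: 25.92
position: [611.4, -269.3, 150.1]
ee_rot: [0.708, -0.706, -0.001, -0.001]
contact_force: [0.2, -0.3, -1.7]
gripper_width: 16.0
grasp_force: 59.8
```

```bash
python3 - <<'E'
from h import *
log();s=arm.read_state();print(s['gripper_width'],s['contact_force'])
print(go([610.5,-271.2,70],tilt(0,np.pi/2)),go([610.5,-271.2,12],tilt(0,np.pi/2)))
for n in('top','scene'):
    im=arm.get_image(n);cv2.imwrite(f'pics/{n}8.png',im[:,:,::-1]);h=cv2.cvtColor(im,cv2.COLOR_RGB2HSV);m=cv2.inRange(h,(12,70,95),(25,220,255));k,l,st,ce=cv2.connectedComponentsWithStats(m)
    for i in range(1,k):
        if st[i,4]>40 and 330<ce[i][0]<520 and 50<ce[i][1]<320:print(n,st[i],np.round(ce[i],1))
    print([np.round(proj(n,[610.5,-271.2+d,197])).tolist() for d in(-60,0,60)])
E
```

```text
[ 611.4 -269.3  150.1] [-0.175  0.491  0.057 -0.003 -1.136  0.179] 25.925
16.045420626125217 [ 0.18218483 -0.27415724 -1.724519  ]
(array([ 2.1,  0.9, 80. ]), array([-0.   ,  0.003,  0.003])) (array([  2.2,   1. , 138. ]), array([-0.   ,  0.003,  0.003]))
top [484 229  15   8  90] [490.6 232.5]
top [370 249  14  14  84] [377.  255.1]
top [486 249  11  14  99] [491.1 255.7]
top [485 267  18   7 112] [493.2 270. ]
top [489 277   8  17  80] [492.7 285.6]
top [487 298  17   8  98] [494.7 301.4]
top [490 309   8  15  81] [493.6 316.6]
[[524.0, 233.0], [496.0, 233.0], [468.0, 233.0]]
scene [378  61  20  35 241] [388.6  80.8]
scene [ 351  111  116   71 3295] [412.2 145.1]
[[402.0, 58.0], [392.0, 75.0], [382.0, 93.0]]
```

```bash
python3 - <<'E'
from h import *
a=cv2.imread('pics/c_full.png').astype(int);b=cv2.imread('pics/top8.png').astype(int)
d=(np.abs(b-a).sum(2)>90)
for r in range(215,262,3):print(r,''.join('#' if x else '.' for x in d[r,440:560]))
print([b[233,c].tolist() for c in range(480,536,4)])
# scene left end of handle
s=cv2.imread('pics/scene8.png');h=cv2.cvtColor(s,cv2.COLOR_BGR2HSV);m=cv2.inRange(h,(12,70,95),(25,220,255));m[100:]=0;m[:55]=0;m[:,:370]=0;m[:,405:]=0
c=max(cv2.findContours(m,0,1)[0],key=cv2.contourArea);print(cv2.boxPoints(cv2.minAreaRect(c)).tolist())
for z in(179,197):
  for x in(601.4,620.4):print(z,x,[np.round(proj('scene',[x,-269.3+dd,z]),1).tolist() for dd in(60,0)])
E
```

```text
215 #.........................................##......##########...........................................#################
218 ##..........#####.###############................##########............................................#################
221 #.....######################################.#..###....###.............................................#################
224 ##.....#####################################..#######.###########...#...##..............................################
227 ###....####################################..########..###############################..##..............################
230 ####...####################################......######...##########################################...#################
233 #......####################################..##########....#############################################################
236 .......####################################..######.....################################################################
239 .......####################################...........##########################################
[... 715 characters left out ...]
#################..........................................
260 .......#####################################...................###############..........................................
[[88, 109, 116], [55, 83, 101], [53, 89, 114], [56, 91, 116], [55, 90, 113], [4, 5, 7], [2, 7, 2], [9, 8, 9], [7, 2, 15], [15, 15, 21], [17, 26, 26], [43, 51, 53], [45, 56, 61], [51, 63, 69]]
[[377.3538818359375, 92.63076782226562], [395.8154296875, 60.32307434082031], [403.13848876953125, 64.5076904296875], [384.67694091796875, 96.81538391113281]]
179 601.4 [[384.0, 101.9], [394.5, 83.6]]
179 620.4 [[375.6, 98.9], [386.3, 80.7]]
197 601.4 [[385.3, 95.5], [396.0, 77.1]]
197 620.4 [[376.8, 92.4], [387.6, 74.2]]
```

The held handle's left end in the scene view matches the prediction to within 1 mm. Descending into the clips.

Call:
servo_tool(
  rows=[
    [[5,2,1,25,0,0,0],[5,2,1,50,0,0,0],[5,2,1,70,0,0,0],[5,2,1,80,0,0,0],[5,2,1,88,0,0,0],[5,2,1,95,0,0,0],[5,2,1,100,0,0,0],[5,2,1,104,0,0,0]],
  ],
)

```text
clock: 27.02
position: [611.1, -272.4, 46.6]
ee_rot: [0.708, -0.706, 0.0, -0.001]
contact_force: [-0.2, 0.9, -1.1]
gripper_width: 16.4
grasp_force: 59.8
```

Call:
servo_tool(
  rows=[
    [[5,0,0,4,0,0,0],[5,0,0,8,0,0,0],[5,0,0,12,0,0,0],[5,0,0,15,0,0,0]],
  ],
)

```text
clock: 27.52
position: [612.7, -273.2, 34.4]
ee_rot: [0.708, -0.706, 0.002, -0.002]
contact_force: [-1.6, 1.0, 11.0]
gripper_width: 16.7
grasp_force: 61.3
```

Call:
servo_tool(
  rows=[
    [[5,0,0,4,0,0,0],[5,0,0,8,0,0,0],[5,0,0,12,0,0,0]],
  ],
)

```text
clock: 27.9
position: [611.5, -272.4, 19.6]
ee_rot: [0.708, -0.706, 0.0, -0.002]
contact_force: [0.6, 0.3, 3.4]
gripper_width: 16.5
grasp_force: 60.3
```

Call:
servo_tool(
  rows=[
    [[5,0,0,3,0,0,0],[5,0,0,5,0,0,0],[5,0,0,7,0,0,0]],
  ],
)

```text
clock: 28.28
position: [610.6, -271.9, 11.6]
ee_rot: [0.708, -0.706, -0.001, -0.001]
contact_force: [-0.3, 2.7, 5.6]
gripper_width: 16.0
grasp_force: 60.8
```

Call:
servo_tool(
  rows=[
    [[5,0,0,1,0,0,0],[5,0,0,2,0,0,0]],
  ],
)

```text
clock: 28.52
position: [610.6, -272.0, 11.6]
ee_rot: [0.708, -0.706, -0.001, -0.001]
contact_force: [-2.1, 3.4, 9.0]
gripper_width: 16.3
grasp_force: 61.1
```

It stops at exactly the predicted depth (11.6). One firmer press, then release.

Call:
servo_tool(
  rows=[
    [[5,0,0,2,0,0,0],[5,0,0,4,0,0,0],[5,0,0,4,0,0,0]],
  ],
)

```text
clock: 28.9
position: [610.6, -272.0, 11.5]
ee_rot: [0.708, -0.706, 0.0, -0.001]
contact_force: [-6.5, 6.7, 21.4]
gripper_width: 16.5
grasp_force: 62.8
```

Call:
servo_tool(
  rows=[
    [[5,0,0,-5,0,0,0],[20,0,0,-5,0,0,0],[32,0,0,-5,0,0,0],[32,0,0,-5,0,0,0]],
  ],
)

```text
clock: 29.4
position: [610.6, -272.3, 10.9]
ee_rot: [0.708, -0.706, -0.001, -0.001]
contact_force: [-0.2, 0.7, 0.7]
gripper_width: 31.8
grasp_force: 0.0
```

Call:
servo_tool(
  rows=[
    [[32,0,0,-10,0,0,0],[32,0,0,-30,0,0,0],[32,0,0,-60,0,0,0],[32,0,0,-110,0,0,0],[32,60,0,-170,0,0,0],[32,120,60,-200,0,0,0],[32,180,120,-200,0,0,0],[32,200,150,-200,0,0,0]],
  ],
)

```text
clock: 30.4
position: [486.9, -450.0, 209.1]
ee_rot: [0.708, -0.706, 0.001, -0.001]
contact_force: [0.9, -0.5, 0.8]
gripper_width: 32.1
grasp_force: 0.0
```

```bash
python3 - <<'E'
from h import *
log();s=arm.read_state();print(s['gripper_width'],s['contact_force'])
for n in('top','scene'):
    im=arm.get_image(n);cv2.imwrite(f'pics/{n}9.png',im[:,:,::-1])
b=cv2.imread('pics/top9.png')
for r in(238,239,270,302):print(r,[b[r,c].tolist() for c in list(range(449,458))+list(range(496,512))])
E
```

```text
[ 486.9 -450.   209.1] [-0.504  0.443  0.127 -0.002 -1.252  0.507] 30.4
32.06333541895188 [ 0.9160132  -0.50538084  0.81425045]
238 [[28, 60, 103], [25, 55, 88], [22, 36, 55], [29, 54, 78], [49, 87, 114], [55, 88, 111], [56, 90, 114], [51, 88, 113], [55, 89, 115], [62, 100, 123], [58, 95, 123], [59, 98, 124], [59, 98, 125], [60, 99, 125], [56, 87, 112], [78, 88, 95], [100, 92, 90], [98, 94, 88], [92, 88, 83], [91, 86, 82], [82, 77, 76], [44, 44, 44], [15, 14, 16], [20, 14, 18], [17, 17, 17]]
239 [[28, 61, 105], [24, 52, 90], [16, 37, 55], [32, 56, 77], [48, 87, 113], [53, 87, 111], [49, 84, 107], [50, 86, 106], [54, 86, 111], [58, 95, 120], [58, 94, 117], [56, 91, 116], [58, 93, 118], [58, 94, 119], [62, 91, 113], [77, 85, 92], [98, 94, 87], [94, 88, 83], [93, 85, 79], [93, 89, 85], [78, 76, 72], [42, 42, 41], [12, 11, 14], [12, 15, 14], [9, 13, 12]]
270 [[31, 61, 106], [26, 51, 90], [19, 38, 60], [23, 43, 62], [42, 74, 96], [55, 91, 113], [57, 88, 113], [49, 83, 106], [50, 83, 109], [58, 92, 120], [60, 96, 122], [57, 96, 121], [56, 95, 120], [61, 95, 121], [64, 99, 122], [75, 96, 108], [95, 90, 89], [96, 90, 89], [98, 93, 90], [92, 89, 83], [88, 85, 78], [92, 93, 94], [110, 124, 123], [144, 156, 153], [153, 163, 159]]
302 [[22, 52, 99], [24, 55, 94], [24, 48, 79], [12, 27, 41], [29, 58, 78], [51, 86, 113], [50, 86, 107], [51, 82, 106], [52, 86, 108], [58, 96, 121], [60, 100, 125], [57, 97, 118], [53, 92, 116], [58, 93, 119], [56, 90, 116], [53, 89, 114], [48, 73, 92], [41, 39, 35], [41, 38, 37], [38, 36, 32], [41, 39, 36], [37, 33, 34], [38, 36, 34], [41, 40, 37], [41, 40, 35]]
```

The handle ends line up with the neighbouring handles to about 0.3 px in the top view. Quick check of the bottle and beaker, then I hand in.

```bash
python3 - <<'E'
from h import *
a=cv2.imread('pics/c_full.png').astype(int);b=cv2.imread('pics/top9.png').astype(int)
f=lambda r:np.abs(b-a)[r[0]:r[1],r[2]:r[3]].mean()
bo,be=f((165,205,400,432)),f((265,300,145,185));print(bo,be)
g=b[295:325,255:355].sum(2)//3;print(int((g<60).sum()),int((a[255:285,255:355].sum(2)//3<60).sum()))
if bo<15 and be<15: print(arm.job_done())
E
```

```text
2.1515625 2.1
130 119
the job is handed in; nothing more can be done
None
```

The job is handed in: the tray lip is about 97 mm clear of the shelf, the brush is pressed to the predicted seat depth in the empty clips and centred to about 1 mm by the top view, and the specimens are still in the tray. The bottle and beaker were not moved, and the arm is clear of everything.

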